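# Lock the carry tray onto the base tray

## Robot

A 6-joint arm with a two-finger parallel gripper is mounted at the origin on a cart in front of the work surface, level with it; the furniture and walls round the work are solid. World frame = base frame: x ahead of the robot, y to its left, z up, the work surface at z = 0. Lengths are in m, angles in rad, forces in N, time in s.
With the tool pointing down it reaches from about 0.375 to 0.9 m from the base axis. Payload 3.1 kg.
Tool frame: the origin (TCP) lies at the centre of the arm's flange, where the gripper is bolted on; the fingertips stand tip_reach ahead of it and the grasp point (between the pads) lies 164 mm ahead of it (tip_reach is the distance from the TCP to the fingertips, in m); z points along the fingers, y is the direction in which the jaws open and shut (so a half turn about z gives the same grasp; the last joint's range is limited). The gripper opens to 87 mm and grips with 3 to 60 N. Pads are 19 mm wide; open, the fingers measure 117 mm over their backs; the gripper's body (75 mm by 190 mm) begins 51 mm behind the grasp point.
Start: joints at [1.032, 0.527, 1.433, -0, 1.181, -0.178], TCP at [0.221, 0.585, 0.405] pointing down, gripper open.
Joint ranges: [-3.08, 3.08], [-0.75, 2.2], [0.22, 2.44], [-1.43, 4.57], [0, 2.65], [-2.85, 2.85]. Speed limits (rad/s): [2.79, 2.79, 3.14, 3.14, 3.14, 3.14].

## Interface

Orientations are given as a unit quaternion [x, y, z, w].
In Python, from rig import get_obs, camera, hand_in, tip_reach gives the robot as it stands. The module is installed in compiled form; this text tells all that it offers.
- The arm moves only by the tool servo_tool, never from a script. Its argument "steps" is one flat list of numbers, 5 for each row, row after row: the finger opening in m, from 0 to 0.087, then the shift along the tool's x, y, z in m, then the turn about the tool's z in rad. A call has 1 to 12 rows; each row is the pose to reach, as a shift and turn from the pose commanded when the call began, along the tool's axes at that moment; what a row does not reach only later rows make up. A row lasts 1/8 s, in which the tool goes at most 62.5 mm and 10.7 degrees, less where a joint would pass 70% of its speed; a pose out of reach is approached as far as the arm can. A call with a gripper value outside its range is refused whole. The fingers move at their own pace and stop on an object; "force" is the grip in N (left out, the last holds). Time passes only in rows, so rows that repeat a pose let the fingers close. It gives the time, the measured TCP pose, the force and the opening at its end, in the units of the state.
- get_obs(): the state, without advancing time (a new reading comes with each control period).
- camera(name): name is "side" or "top" or "wrist"; returns a dict with "pixels" (480x640x3 uint8, blue, green, red), "vertical_fov" (degrees; the focal length in pixels is half the picture's height over the tangent of half this angle, whatever the lens; pixels are square), "cx", "cy" (the principal point, pixels), "T" (4x4, takes a point from camera to world coordinates). Camera axes: x right, y up, looking along -z (the intrinsics and any distortion apply to the point x, -y, -z); pixel columns grow to the right and rows downward; lengths in m; the calibration is good to about 2 mm. A picture is of the moment at which its call begins. There is no depth.
- hand_in(): hands the job in, once; it reports no verdict.
The state is a dict: "time": time; "q": joint angles; "joint_velocities": joint speeds; "joint_torque": joint torques, N m; "position": TCP position; "tool_rot": TCP orientation; "ft_force": force on the tool from outside, world axes, zero at the start; "moment": the same for the moment, N m; "grip_width": finger opening in m.
Only numpy, scipy, OpenCV 4.12 (cv2) and the standard library are available. Lean on these libraries where they do the work, as an engineer would, in place of code of your own. Each camera call takes 0.05 s, during which the arm holds its last target.

## Task

Ready the two plaster-cast trays for carrying to the drying room as one locked stack: take the carry tray (the one with the wooden bar), hook its two rear cleats under the bars in the rear corners of the base tray with the front held up, then lower the front and press it down (its front has a thumb rest) until the sprung catch snaps back over it and all four corner feet are fully home. Keep the flat cast in the carry tray, do not shove the base tray along the bench, leave the bottle, pot and beaker alone, and let go.

Things in the scene. Friction and masses are not known exactly. Their poses are not given: they have to be found in the camera images.
- base_tray: Base tray, grey plastic, open top, 150 (x) x 190 (y) mm, rim 59.5 mm high, walls 5 mm thick, about 2 kg, loose on the bench, two plaster casts in it. Origin: centre of its underside. -x is its FRONT (black catch), +x its REAR, z up. Each inner corner has a solid seat, top at z = 46 mm (13.5 mm below the rim); inner wall faces at x = +-70, y = +-90 mm.
- base_window_left (a point): Middle of the outer mouth of the window in the base tray's rear wall at its +y corner: x = 75, y = 77, z = 49.8 mm from the tray's origin, same axes. The window is 20 mm wide in y, z 46 (level with the corner seats) to 53.5 mm; a bar closes it above (z 53.5 to 59.5 mm, as thick as the wall: x 70 to 75 mm).
- base_window_right (a point): The same at the -y corner (y = -77 mm).
- base_catch (a joint): Black sprung catch, 36 mm wide, hinged outside the middle of the base tray's front wall at x = -85, z = 24 mm. Rad: 0 = shut (sprung to it), grows as its top is pushed outward (towards -x of the tray), stop at 0.3; about 0.1 lets the strike pass. Pressing past it takes about 7 to 14 N at the thumb rest; the tray's weight alone is not enough.
- catch_nose (a point): Tip of the catch's nose, which points inward (+x of the base tray): shut, at x = -76.5, z = 71.5 mm (underside of the nose) from the base tray's origin. Above the nose a steep ramp (67 degrees) leans outward up to x = -83, z = 89.5 mm: the carry tray's strike, coming down on it, pushes the catch outward. Top of the catch, with its tab: 97 mm.
- carry_tray: Carry tray, grey plastic, wooden carrying bar, 150 (x) x 190 (y) mm, about 0.45 kg, a flat cast loose in it. Origin: centre, level with the underside of its feet. -x its FRONT (thumb rest, strike), +x its REAR (cleats), z up. Seated: origin 46 mm above the base tray's, axes alike. Underside of its floor at z = 15, floor 19, rims 53 mm. Feet 22 x 22 x 15 mm, outer faces at x = +-68.5, y = +-88 mm.
- carry_handle (a point): Centre of the wooden carrying bar, x = y = 0, 82 mm above the carry tray's origin, same axes. The bar runs along y, 94 mm free between its brackets, 18 mm thick in x, 22 mm high (z 71 to 93 mm), flat faces to +-x.
- carry_thumb_rest (a point): Middle of the top of the ribbed thumb rest, a flat ledge 26 (x) x 70 (y) mm inside the front wall of the carry tray: x = -62, y = 0, z = 53 mm from its origin (99 mm above the base tray's origin when seated).
- carry_strike (a point): Middle of the outer edge of the strike, a ledge 40 mm wide on the middle of the carry tray's front wall: x = -81, y = 0, z = 20 mm. Ledge z 16 to 24 mm, lower edge rounded. Seated, its top is 1.5 mm below the underside of the catch's nose.
- carry_cleat_left (a point): Tip of the carry tray's rear cleat at +y (x = 80, y = 77, z = 2.75 mm): a tongue 14 mm wide, 4.5 mm thick (z 0.5 to 5 mm), standing 11.75 mm out of the rear face of the foot. The tray cannot go straight down: cleats land on the bars. Tilt it 8 to 15 degrees about its y, rear low and front up, put the cleats into the windows, push rearward until the feet touch, swing the front down.
- carry_cleat_right (a point): The same at -y (y = -77 mm). The feet have 1.5 mm (x) and 2 mm (y) of play a side in the base tray; their lower edges are rounded by 4 mm.
- cast_flat: Flat white plaster cast, 63 x 63 x 15 mm, about 70 g, lying loose in the rear half of the carry tray. Origin: centre of its underside.
- hardener_bottle: Bystander: white bottle with a red cap, 60 mm in diameter, 134 mm high, standing behind the trays. Origin: centre of its underside.
- blue_pot: Bystander: blue-grey pot with a pale lid, 55 mm in diameter, 64 mm high. Origin: centre of its underside.
- cup: Bystander: pale plastic beaker, 81 mm in diameter, 92 mm high. Origin: centre of its underside.
Mind the look-alikes: they are no part of the job. Of the things that look like the cast_flat, the largest one is meant.

How it is judged:
By the outcome, as a careful person would: the job done as asked, in the order asked, and still so for the second after the job is handed in, with the robot touching nothing.
It also fails if it takes over 51 s, if anything falls off the work surface, if the arm or the gripper's body presses on something with over 40 N, if the wrist force passes 120 N, or if a joint passes its speed limit or range.

## Working session

There is one attempt and no reset: what is moved stays moved. The work goes in short steps, Python scripts to look and compute and a tool call to move; the robot and the scene stay as the last step left them, time stands still between calls to the robot, and variables do not carry over. Pictures are saved under pics/ and viewed, and the job is handed in when it is done.

Besides the shell and the picture viewer there is one more tool, called after "Emit:" by a JSON object that holds its "api" and its "payload", one argument or row to a line. servo_tool: Moves the arm, as the interface text tells. Its arguments: {"type":"object","properties":{"steps":{"type":"array"},"force":{"type":"number"}},"required":["steps"]}

```bash
mkdir -p pics; ls; cat > h.py <<'E'
import numpy as np, cv2, json
from rig import get_obs, camera, hand_in, tip_reach
E
python3 - <<'E'
from h import *
o=get_obs(); print(o, tip_reach if not callable(tip_reach) else tip_reach())
for n in ("side","top","wrist"):
    c=camera(n); cv2.imwrite(f"pics/{n}0.png",c["pixels"])
    print(n,c["vertical_fov"],c["cx"],c["cy"],[k for k in c]); print(np.round(c["T"],4).tolist())
E
```

```text
pics
{'time': 0.0, 'q': array([ 1.03149012e+00,  5.28478616e-01,  1.43391408e+00, -2.31768700e-05,
        1.18139686e+00, -1.78490947e-01]), 'joint_velocities': array([-0.00060361,  0.00063279,  0.00048123,  0.00097086, -0.00109292,
        0.00072593]), 'joint_torque': array([-3.16738369e-04, -4.40039206e+01, -1.76592439e+01,  6.32235850e-02,
        5.81605209e-02, -1.79877429e-04]), 'position': array([0.22043641, 0.58446411, 0.40375981]), 'tool_rot': array([ 1.79426156e-01,  9.83770831e-01, -1.03222691e-03, -3.75790395e-04]), 'ft_force': array([-0.03576746,  0.13708818, -0.11546208]), 'moment': array([-0.00118273, -0.07304685,  0.03780431]), 'grip_width': 0.08736821529227462} 0.1822
side 55.8136802806092 319.56627800218195 235.40566089535358 ['pixels', 'vertical_fov', 'cx', 'cy', 'T']
[[-0.8554, 0.4382, -0.276, 0.2887], [-0.5179, -0.7275, 0.45, 0.5437], [-0.0036, 0.5279, 0.8493, 1.117], [0.0, 0.0, 0.0, 1.0]]
top 57.24165574609805 318.06067544274157 233.51688628544264 ['pixels', 'vertical_fov', 'cx', 'cy', 'T']
[[-0.0047, 0.9913, -0.1319, 0.5], [-0.9999, -0.0068, -0.0157, 0.0042], [-0.0165, 0.1318, 0.9911, 0.9774], [0.0, 0.0, 0.0, 1.0]]
wrist 71.75951398351432 320.9903778186195 235.89793990682435 ['pixels', 'vertical_fov', 'cx', 'cy', 'T']
[[0.3541, -0.8993, -0.2567, 0.1494], [0.9352, 0.3397, 0.1, 0.6125], [-0.0027, -0.2755, 0.9613, 0.3842], [0.0, 0.0, 0.0, 1.0]]
```

View pics/side0.png

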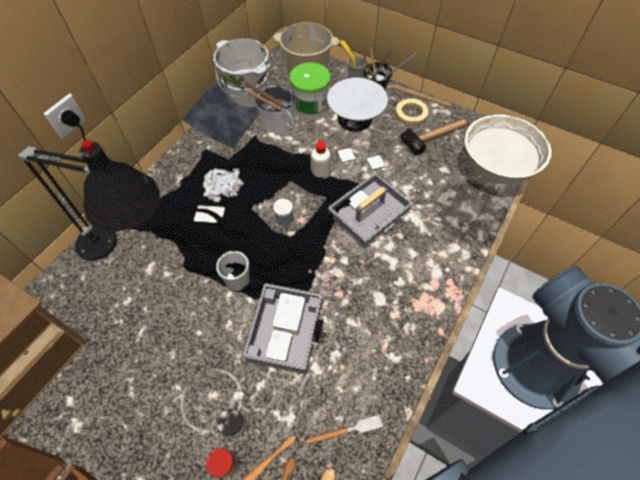

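View pics/top0.png

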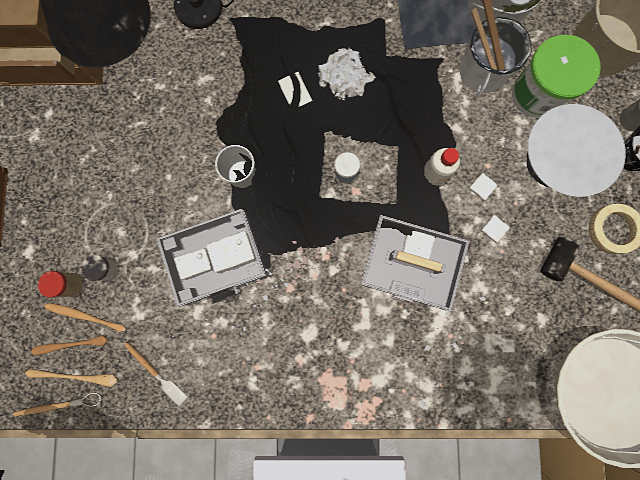

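View pics/wrist0.png

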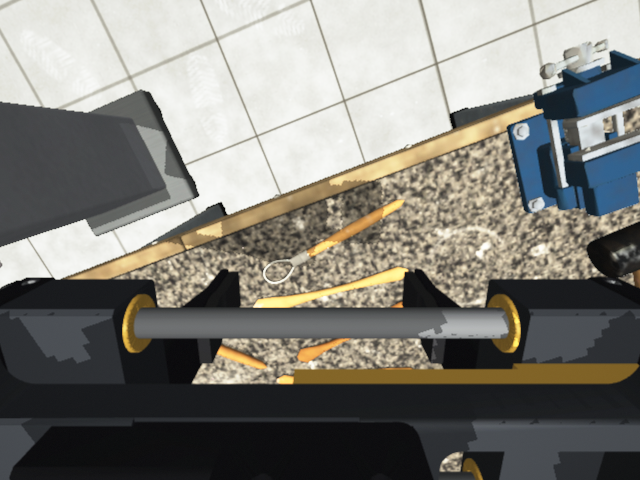

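The top view has +x up and +y left. The base tray is at about px (213,258) with its catch at (225,293). The carry tray is at about (416,262) with its thumb rest at (408,290).

The tool can't be tilted, so I'm checking whether the thumb rest can be gripped by its ends along y. I could then let the tray pivot in the grip. Next I'll enlarge both trays.

```bash
python3 - <<'E'
import cv2,numpy as np
t=cv2.imread("pics/top0.png"); s=cv2.imread("pics/side0.png")
a=cv2.resize(t[205:320,350:490],None,fx=5,fy=5,interpolation=cv2.INTER_CUBIC)
b=cv2.resize(t[200:315,145:285],None,fx=5,fy=5,interpolation=cv2.INTER_CUBIC)
c=cv2.resize(s[170:250,320:420],None,fx=7,fy=7,interpolation=cv2.INTER_CUBIC)
cv2.imwrite("pics/a.png",a);cv2.imwrite("pics/b.png",b);cv2.imwrite("pics/c.png",c)
E
```

```text
(no output)
```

View pics/a.png

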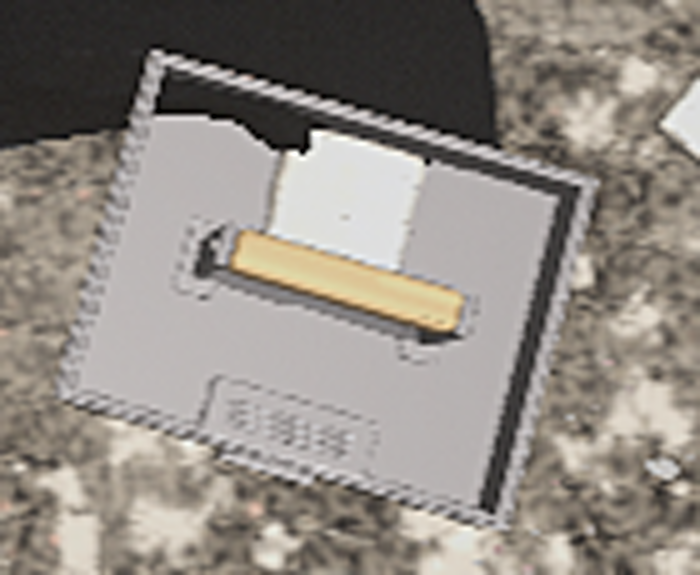

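View pics/b.png

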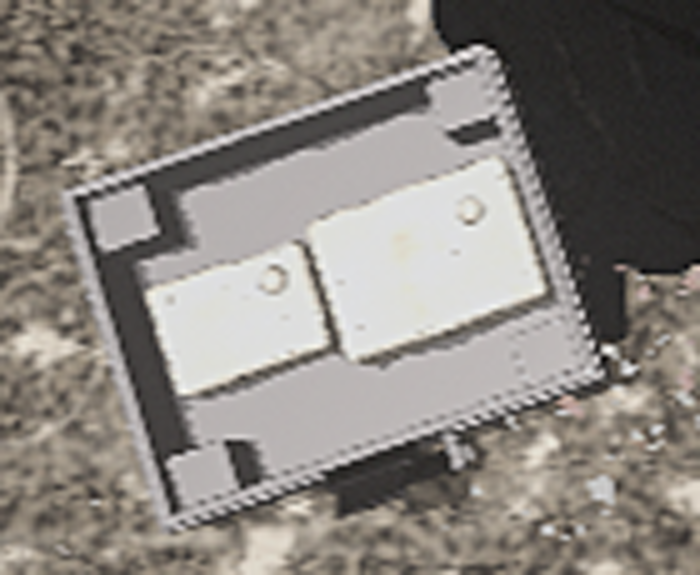

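View pics/c.png

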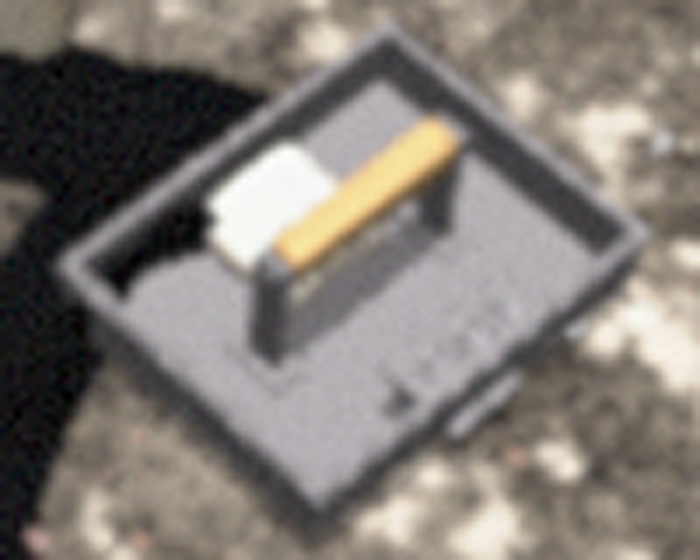

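The cast in the carry tray at px (420,245) is the largest look-alike: the loose white squares at (484,187) and (495,229) are clearly smaller, and it lies in the rear half of the tray, as described. The thumb rest has free end faces. First, coarse poses from the rim corners.

```bash
cat >> h.py <<'E'
def K(c):
    f=c["pixels"].shape[0]/2/np.tan(np.radians(c["vertical_fov"])/2); return f,c["cx"],c["cy"]
def ray(c,uv,z):
    f,cx,cy=K(c); uv=np.atleast_2d(uv).astype(float)
    d=np.c_[(uv[:,0]-cx)/f,-(uv[:,1]-cy)/f,-np.ones(len(uv))]
    T=np.array(c["T"]); d=d@T[:3,:3].T; p=T[:3,3]
    return p+d*((z-p[2])/d[:,2])[:,None]
def proj(c,P):
    f,cx,cy=K(c);T=np.array(c["T"]); q=(np.atleast_2d(P)-T[:3,3])@T[:3,:3]
    return np.c_[cx+f*q[:,0]/-q[:,2],cy-f*q[:,1]/-q[:,2]]
def rect(P):
    """P: world corners order RL(+x,+y),RR(+x,-y),FR,FL -> centre,yaw,residual"""
    M=np.array([[75,95],[75,-95],[-75,-95],[-75,95]])/1e3
    Q=P[:,:2]; c=Q.mean(0); H=M.T@(Q-c); yaw=np.arctan2(H[0,1]-H[1,0],H[0,0]+H[1,1])
    R=np.array([[np.cos(yaw),-np.sin(yaw)],[np.sin(yaw),np.cos(yaw)]])
    return c,yaw,(Q-c-M@R.T)*1e3
E
python3 - <<'E'
from h import *
c=camera("top")
ca=np.array([(155,52),(597,182),(505,523),(66,398)])/5+[350,205]
ba=np.array([(68,193),(488,48),(603,372),(172,525)])/5+[145,200]
for n,u,z in(("carry",ca,.053),("base",ba,.0595)):
    p=ray(c,u-0.0,z); print(n,p[:,:2].round(4).tolist()); print(rect(p), np.degrees(rect(p)[1]))
o=get_obs();R=__import__('scipy.spatial.transform',fromlist=['Rotation']).Rotation.from_quat(o['tool_rot']).as_matrix();print(R.round(3))
T=np.array(camera("wrist")["T"]); print((R.T@(T[:3,3]-o['position'])).round(4),(R.T@T[:3,:3]).round(3))
E
```

```text
carry [[0.661, -0.1153], [0.6041, -0.2995], [0.4628, -0.2547], [0.515, -0.0748]]
(array([ 0.56073932, -0.18609427]), np.float64(-0.28991771612635936), array([[ 1.24444723,  1.20848618],
       [-1.31252885, -0.95718348],
       [ 1.12979469,  0.95593733],
       [-1.06171308, -1.20724003]])) -16.611061540112278
base [[0.6137, 0.3561], [0.6746, 0.179], [0.537, 0.1284], [0.4748, 0.3067]]
(array([0.57500043, 0.24255407]), np.float64(0.3386789629409746), array([[-0.52317734, -0.9958935 ],
       [-2.69164589,  1.12263101],
       [ 1.15818306,  0.40862499],
       [ 2.05664017, -0.5353625 ]])) 19.40487518638546
[[-0.936  0.353 -0.001]
 [ 0.353  0.936 -0.001]
 [ 0.    -0.001 -1.   ]]
[0.0764 0.0012 0.0197] [[-0.001  0.961  0.276]
 [ 1.     0.001  0.001]
 [ 0.001  0.276 -0.961]]
```

Emit:
{"api": "servo_tool", "payload": {
  "steps": [0.087, -0.498, -0.156, 0, -0.63, 0.087, -0.498, -0.156, 0, -0.63, 0.087, -0.498, -0.156, 0, -0.63, 0.087, -0.498, -0.156, 0, -0.63, 0.087, -0.498, -0.156, 0, -0.63, 0.087, -0.498, -0.156, 0, -0.63, 0.087, -0.498, -0.156, 0, -0.63, 0.087, -0.498, -0.156, 0, -0.63, 0.087, -0.498, -0.156, 0, -0.63, 0.087, -0.498, -0.156, 0, -0.63, 0.087, -0.498, -0.156, 0, -0.63]
}}

```text
time: 1.62
position: [0.6308, 0.2633, 0.4043]
tool_rot: [-0.134, 0.991, 0.0, -0.001]
ft_force: [0.0, 1.2, 1.2]
grip_width: 0.0869
```

```bash
python3 - <<'E'
from h import *
c=camera("wrist"); cv2.imwrite("pics/w1.png",c["pixels"]); np.save("w1.npy",c,allow_pickle=True)
o=get_obs(); print(o['position'],o['tool_rot'],o['joint_velocities'].round(3),o['time'])
E
```

```text
[0.6304203  0.26383312 0.40448564] [-1.34698294e-01  9.90886354e-01  1.98785680e-04 -7.50756349e-04] [ 0.011 -0.006  0.004 -0.002 -0.001 -0.002] 1.675
```

View pics/w1.png

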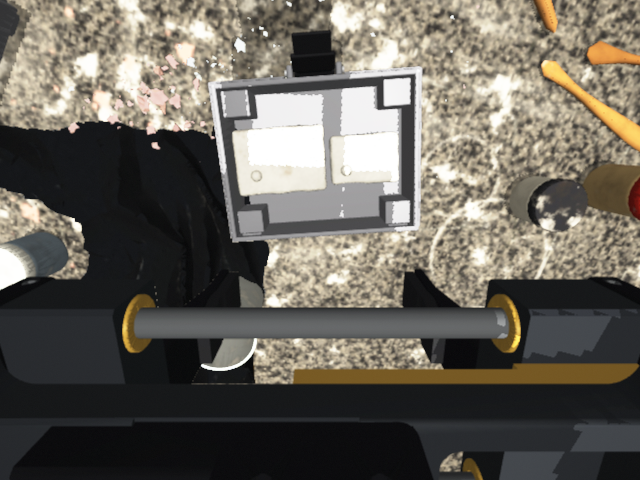

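```bash
python3 - <<'E'
import cv2
t=cv2.imread("pics/w1.png"); cv2.imwrite("pics/w1z.png",cv2.resize(t[25:255,195:435],None,fx=3.3,fy=2.6*1.269,interpolation=cv2.INTER_CUBIC)[:600])
cv2.imwrite("pics/w1z.png",cv2.resize(t[55:253,195:435],None,fx=3,fy=3,interpolation=cv2.INTER_CUBIC))
E
```

```text
(no output)
```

View pics/w1z.png

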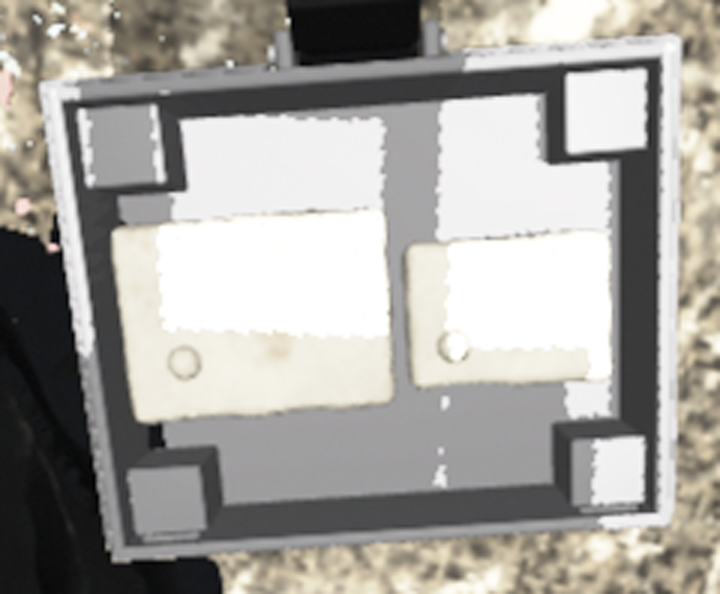

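```bash
cat >> h.py <<'E'
def edgefit(g,P,w=5):
    """P: 4 approx pixel corners of inner rim loop. Along each side find strongest bright(out)->dark(in) step; robust line; intersect."""
    P=np.array(P,float); C=P.mean(0); L=[]
    for i in range(4):
        a,b=P[i],P[(i+1)%4]; d=(b-a)/np.linalg.norm(b-a); n=np.array([-d[1],d[0]])
        if n@(C-a)<0:n=-n
        pts=[]
        for s in np.linspace(.08,.92,60):
            t=np.arange(-w,w+.01,.1); q=(a+(b-a)*s)+t[:,None]*n
            v=cv2.remap(g,q[:,0].astype(np.float32).reshape(1,-1),q[:,1].astype(np.float32).reshape(1,-1),cv2.INTER_LINEAR)[0]
            v=cv2.GaussianBlur(v.reshape(1,-1),(0,0),5)[0]; gr=-np.gradient(v)
            k=gr.argmax()
            if gr[k]>1.5: pts.append(q[k])
        pts=np.array(pts,np.float32); l=cv2.fitLine(pts,cv2.DIST_HUBER,0,.01,.001).ravel()
        r=np.abs((pts-l[2:])@np.array([-l[1],l[0]])); pts=pts[r<max(.5,np.median(r)*2)]; l=cv2.fitLine(pts,cv2.DIST_HUBER,0,.01,.001).ravel()
        print("side",i,len(pts),"rms",np.sqrt(np.mean(((pts-l[2:])@np.array([-l[1],l[0]]))**2).round(3)))
        L.append(np.cross([*l[2:],1],[*(l[2:]+l[:2]),1]))
    o=[]
    for i in range(4):
        x=np.cross(L[i-1],L[i]); o.append(x[:2]/x[2])
    return np.array(o)
def rect2(P,hx,hy):
    M=np.array([[hx,hy],[hx,-hy],[-hx,-hy],[-hx,hy]])/1e3
    Q=P[:,:2]; c=Q.mean(0); H=M.T@(Q-c); yaw=np.arctan2(H[0,1]-H[1,0],H[0,0]+H[1,1])
    R=np.array([[np.cos(yaw),-np.sin(yaw)],[np.sin(yaw),np.cos(yaw)]])
    return c,yaw,((Q-c)@R-M)*1e3
E
python3 - <<'E'
from h import *
c=np.load("w1.npy",allow_pickle=True).item(); g=cv2.cvtColor(c["pixels"],cv2.COLOR_BGR2GRAY).astype(np.float32)
# image: TL = front,-y ; TR=front,+y ; BR=rear,+y ; BL=rear,-y
z=lambda *p:[(u/3+195-.33,v/3+55-.33) for u,v in p]
P=z((655,513),(120,545),(63,100),(655,60)) # RL,RR,FR,FL
E=edgefit(g,P); print(P,E.round(2))
r=rect2(ray(c,E,.0595),70,90); print(r,np.degrees(r[1]))
E
```

```text
side 0 60 rms 0.13416408
side 1 58 rms 0.1
side 2 58 rms 0.114017546
side 3 51 rms 0.17888544
[(413.0033333333334, 225.67), (234.67, 236.33666666666664), (215.67, 88.00333333333334), (413.0033333333334, 74.67)] [[413.47 225.46]
 [235.92 237.05]
 [215.18  88.03]
 [414.66  73.48]]
(array([0.57484135, 0.24795909]), np.float64(0.33484566576892383), array([[ 0.15382617,  0.23989421],
       [ 0.31810889, -0.34291482],
       [-0.23798175,  0.10781001],
       [-0.23395331, -0.0047894 ]])) 19.185243436807518
```

Emit:
{"api": "servo_tool", "payload": {
  "steps": [0.087, 0.137, -0.446, 0, 0.56, 0.087, 0.137, -0.446, 0, 0.56, 0.087, 0.137, -0.446, 0, 0.56, 0.087, 0.137, -0.446, 0, 0.56, 0.087, 0.137, -0.446, 0, 0.56, 0.087, 0.137, -0.446, 0, 0.56, 0.087, 0.137, -0.446, 0, 0.56, 0.087, 0.137, -0.446, 0, 0.56, 0.087, 0.137, -0.446, 0, 0.56, 0.087, 0.137, -0.446, 0, 0.56, 0.087, 0.137, -0.446, 0, 0.56]
}}

```text
time: 3.05
position: [0.6181, -0.2011, 0.4049]
tool_rot: [0.144, 0.99, 0.0, -0.0]
ft_force: [-0.1, -0.1, 0.0]
grip_width: 0.0872
```

```bash
python3 - <<'E'
from h import *
c=camera("wrist"); cv2.imwrite("pics/w2.png",c["pixels"]); np.save("w2.npy",c,allow_pickle=True)
o=get_obs(); print(o['position'],o['tool_rot'],o['joint_velocities'].round(3),o['time'])
t=c["pixels"]; cv2.imwrite("pics/w2z.png",cv2.resize(t[40:240,190:450],None,fx=3,fy=3,interpolation=cv2.INTER_CUBIC))
E
```

```text
[ 0.61818263 -0.20131775  0.40488806] [ 1.43597866e-01  9.89636099e-01  1.66246841e-04 -1.27296595e-04] [-0.007  0.001 -0.004 -0.    -0.001 -0.001] 3.1
```

View pics/w2z.png

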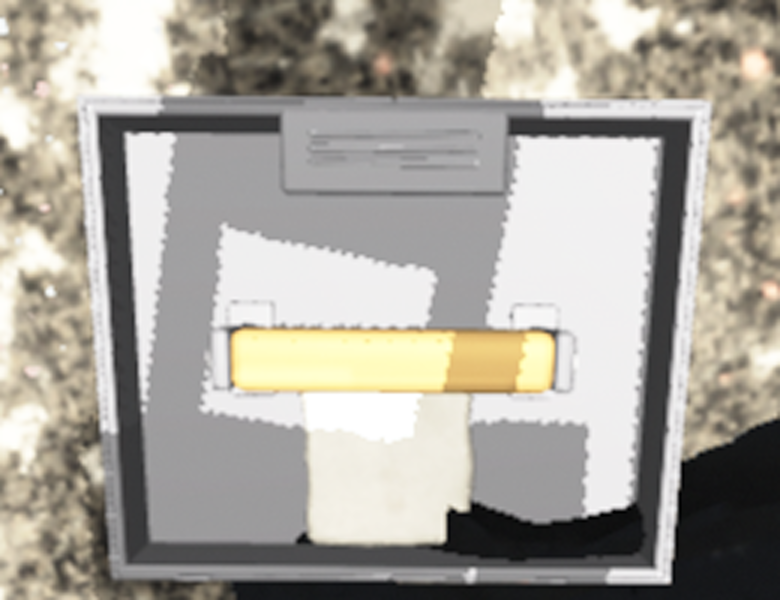

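```bash
python3 - <<'E'
from h import *
from scipy.spatial.transform import Rotation as Ro
c=np.load("w2.npy",allow_pickle=True).item(); g=cv2.cvtColor(c["pixels"],cv2.COLOR_BGR2GRAY).astype(np.float32)
z=lambda *p:[(u/3+190-.33,v/3+40-.33) for u,v in p]
P=z((655,565),(127,565),(98,115),(690,115))
E=edgefit(g,P); 
Q=ray(c,E,.053); print(E.round(2),[np.linalg.norm(Q[i]-Q[i-1]).round(4) for i in range(4)])
r=rect2(Q,70,92); print(r,np.degrees(r[1]))
# check with thumb rest corners & bar
R=np.array([[np.cos(r[1]),-np.sin(r[1])],[np.sin(r[1]),np.cos(r[1])]])
for n,u,h in(("thumb L/R inner",z((504,192),(284,192)),.053),("bar tl tr bl br",z((231,329),(555,329),(231,390),(555,390)),.093),("outer rim",z((672,582),(113,579),(82,98),(712,100)),.053)):
    print(n,((ray(c,u,h)[:,:2]-r[0])@R*1e3).round(1).tolist())
o=get_obs(); Rt=Ro.from_quat(o['tool_rot']).as_matrix()
tgt=np.append(r[0]+R@[-.059,0],.212); print("tool move",(Rt.T@(tgt-o['position'])).round(4),"yaw tool",np.degrees(np.arctan2(-Rt[0,1],Rt[1,1])))
print("tool y vs tray", "turn", -(r[1]-np.arctan2(-Rt[0,1],Rt[1,1])))
E
```

```text
side 0 60 rms 0.104880884
side 1 60 rms 0.104880884
side 2 32 rms 0.13038406
side 3 57 rms 0.13784048
[[407.64 229.18]
 [231.49 227.63]
 [221.82  77.34]
 [420.3   79.04]] [np.float64(0.1424), np.float64(0.1823), np.float64(0.1422), np.float64(0.1819)]
(array([ 0.56032776, -0.18350723]), np.float64(-0.29859154269026705), array([[ 1.12674146, -0.97297687],
       [ 1.18440545,  0.76234838],
       [-1.02414464,  1.13697053],
       [-1.28700227, -0.92634204]])) -17.10803519445265
thumb L/R inner [[-49.7, 34.5], [-49.0, -34.1]]
bar tl tr bl br [[-8.6, -45.7], [-9.4, 46.3], [8.5, -46.3], [7.6, 47.3]]
outer rim [[75.9, 97.7], [76.6, -95.9], [-75.2, -95.0], [-76.4, 96.7]]
tool move [0.1195 0.0012 0.1929] yaw tool -16.51218918100558
tool y vs tray turn 0.010399474769533734
```

Emit:
{"api": "servo_tool", "payload": {
  "steps": [0.087, 0.06, 0, 0.0, 0.01, 0.087, 0.1195, 0.001, 0.03, 0.01, 0.087, 0.1195, 0.001, 0.09, 0.01, 0.087, 0.1195, 0.001, 0.13, 0.01, 0.087, 0.1195, 0.001, 0.16, 0.01, 0.087, 0.1195, 0.001, 0.18, 0.01, 0.087, 0.1195, 0.001, 0.193, 0.01, 0.087, 0.1195, 0.001, 0.193, 0.01, 0.087, 0.1195, 0.001, 0.193, 0.01]
}}

```text
time: 4.22
position: [0.5041, -0.168, 0.2124]
tool_rot: [0.15, 0.989, -0.0, 0.0]
ft_force: [0.3, -0.3, -0.9]
grip_width: 0.0868
```

```bash
python3 - <<'E'
from h import *
c=camera("wrist"); cv2.imwrite("pics/w3.png",c["pixels"])
o=get_obs(); print(o['position'],o['tool_rot'],o['ft_force'],o['grip_width'])
E
```

```text
[ 0.50405235 -0.1680874   0.21255785] [ 1.49694418e-01  9.88732108e-01 -2.38521228e-04  5.85224207e-04] [ 0.76252119 -0.0301782   0.38014247] 0.08696507424852251
```

View pics/w3.png

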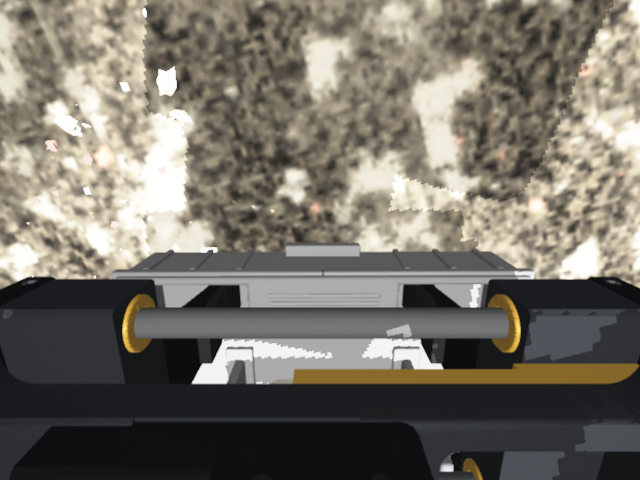

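The fingers straddle the thumb rest, with the ribs at about px (323,297) between the tips. I'll close with a light grip, then raise the front while the rear stays on the bench.

Emit:
{"api": "servo_tool", "payload": {
  "steps": [0.06, 0, 0, 0, 0, 0.06, 0, 0, 0, 0, 0.06, 0, 0, 0, 0, 0.06, 0, 0, 0, 0],
  "force": 12
}}

```text
time: 4.78
position: [0.5039, -0.168, 0.2121]
tool_rot: [0.15, 0.989, 0.0, 0.0]
ft_force: [-0.0, 1.3, 3.9]
grip_width: 0.0693
```

Emit:
{"api": "servo_tool", "payload": {
  "steps": [0.06, -0.0025, 0, -0.005, 0, 0.06, -0.005, 0, -0.01, 0, 0.06, -0.0075, 0, -0.015, 0, 0.06, -0.01, 0, -0.02, 0, 0.06, -0.012, 0, -0.025, 0, 0.06, -0.0135, 0, -0.0285, 0, 0.06, -0.0135, 0, -0.0285, 0]
}}

```text
time: 5.65
position: [0.5172, -0.1725, 0.2407]
tool_rot: [0.15, 0.989, -0.0, 0.001]
ft_force: [0.9, 0.6, -4.1]
grip_width: 0.0694
```

```bash
python3 - <<'E'
from h import *
c=camera("wrist"); cv2.imwrite("pics/w4.png",c["pixels"])
s=camera("side")["pixels"]; cv2.imwrite("pics/s4.png",cv2.resize(s[140:280,290:450],None,fx=4,fy=4,interpolation=cv2.INTER_CUBIC))
o=get_obs(); print(o['position'],o['ft_force'],o['grip_width'])
E
```

```text
[ 0.51698133 -0.17238396  0.2403453 ] [ 1.25636178  0.48797697 -3.94757263] 0.06974653317411747
```

View pics/w4.png

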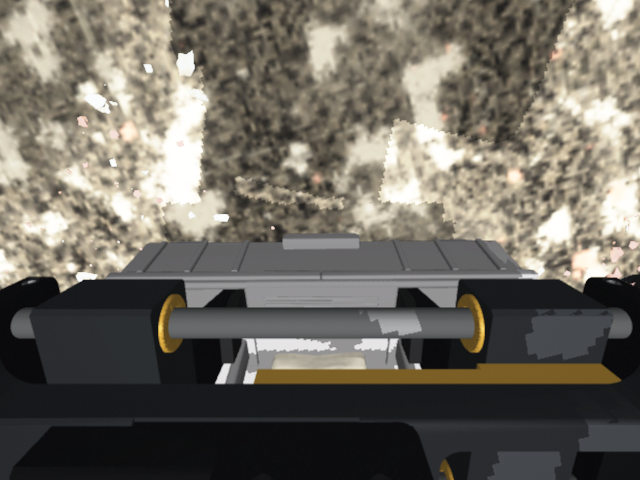

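View pics/s4.png

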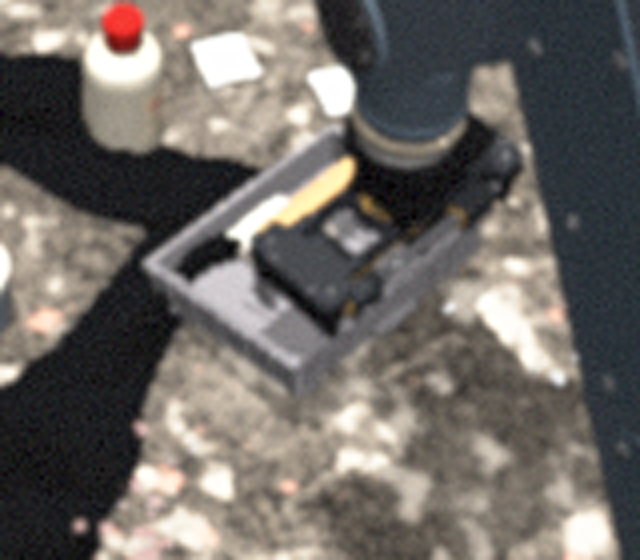

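Emit:
{"api": "servo_tool", "payload": {
  "steps": [0.06, 0, 0, 0, 0, 0.06, 0, 0, 0, 0, 0.06, 0, 0, -0.005, 0, 0.06, 0, 0, -0.012, 0, 0.06, 0, 0, -0.02, 0, 0.06, 0, 0, -0.02, 0],
  "force": 60
}}

```text
time: 6.5
position: [0.5169, -0.1722, 0.2612]
tool_rot: [0.15, 0.989, -0.0, 0.001]
ft_force: [0.4, 0.4, -5.5]
grip_width: 0.0682
```

```bash
python3 - <<'E'
from h import *
c=camera("wrist"); cv2.imwrite("pics/w5.png",c["pixels"])
s=camera("side")["pixels"]; cv2.imwrite("pics/s5.png",cv2.resize(s[140:280,290:450],None,fx=4,fy=4,interpolation=cv2.INTER_CUBIC))
o=get_obs(); print(o['position'],o['ft_force'],o['moment'],o['grip_width'])
E
```

```text
[ 0.51663571 -0.1720979   0.26049094] [-0.33348075 -0.17146821 -5.06072995] [0.10392688 0.18794013 0.06672408] 0.06847040309145026
```

View pics/w5.png

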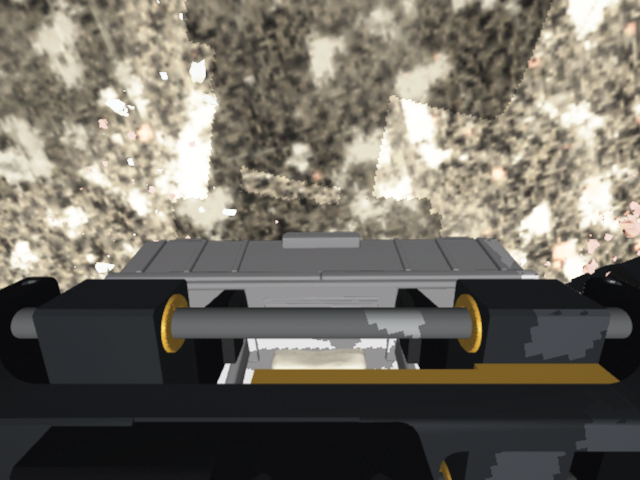

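View pics/s5.png

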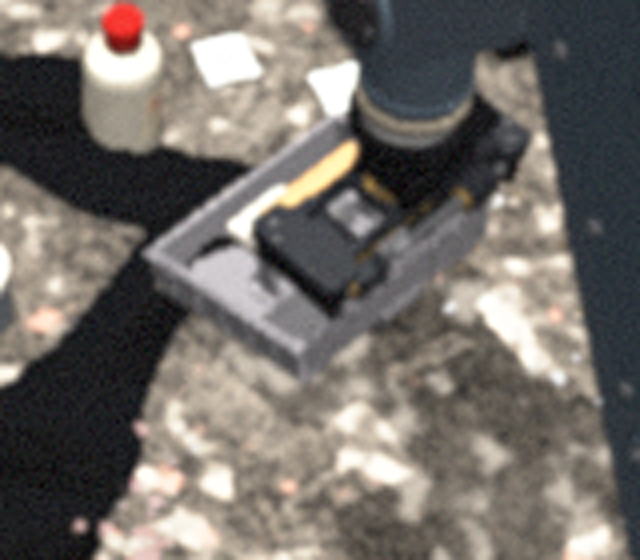

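The whole weight (5.1 N) is now on the grip and the tilt has held. I'll estimate the tilt from where the strike and front rim sit in the wrist view, assuming the tray pivoted about the grip point.

```bash
python3 - <<'E'
from h import *
from scipy.spatial.transform import Rotation as Ro
w=camera("wrist"); T=np.array(w["T"]); o=get_obs(); Rt=Ro.from_quat(o['tool_rot']).as_matrix()
Tc=Rt.T@(T[:3,3]-o['position']); Rc=Rt.T@T[:3,:3]
# bench: grasp point local
r0=np.array([.56033,-.18351]);y=-.29859; g=np.array([.5041,-.168]); R=np.array([[np.cos(y),-np.sin(y)],[np.sin(y),np.cos(y)]])
L=(g-r0)@R; G=np.array([L[0],L[1],.2122-.164]); print("grasp local",G.round(4))
def pt(loc,th,G=G):
    d=np.array(loc)/1e3-G; c,s=np.cos(th),np.sin(th)
    d=np.array([d[0]*c+d[2]*s,d[1],-d[0]*s+d[2]*c])
    return np.array([-d[0],d[1],-d[2]+.164])   # tool frame: x=-tray x, y= tray y, z down
f,cx,cy=K(w)
def pj(p):
    q=(p-Tc)@Rc; return np.round([cx+f*q[0]/-q[2],cy-f*q[1]/-q[2]],1).tolist()
for d in(0,10,11,12,13,14,15,16):
    th=np.radians(d); print(d,"rim",pj(pt((-75,0,53),th)),"strike top outer",pj(pt((-81,20,24),th)),"lower",pj(pt((-81,20,16),th)),"strike root",pj(pt((-75,20,24),th)),"rimcorner",pj(pt((-75,95,53),th)))
for n in("w3","w5"):
    p=cv2.imread(f"pics/{n}.png"); cv2.imwrite(f"pics/{n}z.png",cv2.resize(p[225:305,250:400],None,fx=5,fy=5,interpolation=cv2.INTER_CUBIC))
E
```

```text
grasp local [-0.0583 -0.0017  0.0482]
0 rim [322.5, 277.0] strike top outer [359.9, 245.0] lower [358.3, 240.6] strike root [359.5, 255.6] rimcorner [531.9, 276.8]
10 rim [322.6, 281.7] strike top outer [361.0, 240.4] lower [359.4, 233.7] strike root [360.4, 250.6] rimcorner [535.4, 281.6]
11 rim [322.6, 282.2] strike top outer [361.2, 240.0] lower [359.6, 233.1] strike root [360.6, 250.2] rimcorner [535.7, 282.1]
12 rim [322.6, 282.8] strike top outer [361.3, 239.7] lower [359.7, 232.5] strike root [360.7, 249.7] rimcorner [536.0, 282.6]
13 rim [322.6, 283.3] strike top outer [361.4, 239.3] lower [359.8, 231.9] strike root [360.8, 249.3] rimcorner [536.3, 283.2]
14 rim [322.6, 283.9] strike top outer [361.6, 239.0] lower [360.0, 231.3] strike root [360.9, 248.9] rimcorner [536.6, 283.7]
15 rim [322.6, 284.4] strike top outer [361.7, 238.7] lower [360.1, 230.8] strike root [361.0, 248.6] rimcorner [536.9, 284.3]
16 rim [322.6, 285.0] strike top outer [361.8, 238.4] lower [360.2, 230.3] strike root [361.1, 248.2] rimcorner [537.2, 284.9]
```

View pics/w5z.png

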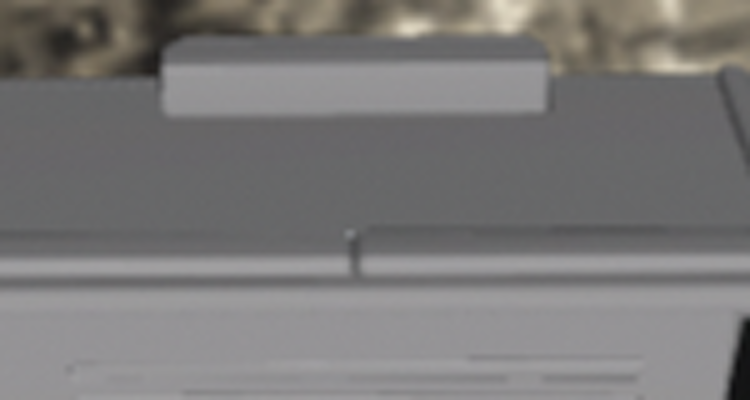

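View pics/w3z.png

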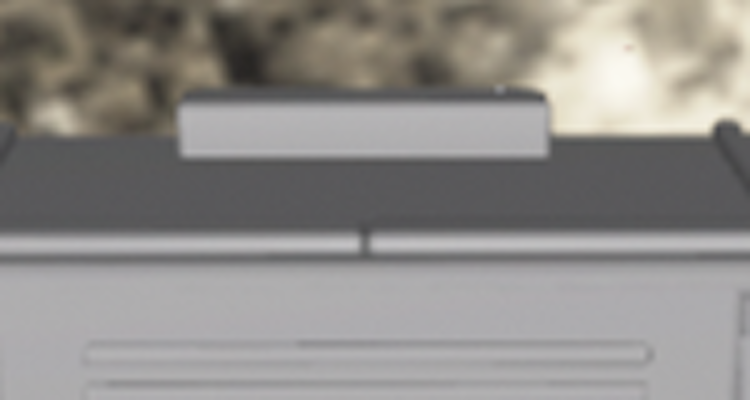

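```bash
cat > plan.py <<'E'
from h import *
from scipy.spatial.transform import Rotation as Ro
B=np.array([.57484,.24796]); YB=.33485
G=np.array([-57.5,-.9,48.])
def rot(d,th):
    c,s=np.cos(th),np.sin(th); return np.array([d[0]*c+d[2]*s,d[1],-d[0]*s+d[2]*c])
def tcp_for(loc,basept,th):
    """TCP world so that carry-local point loc (mm) is at base-frame basept (mm)"""
    g=np.array(basept)+rot(G-np.array(loc),th)
    R=Ro.from_euler('z',YB).as_matrix()
    return np.append(B,0)+R@(g/1e3)+[0,0,.164], g
def at(loc,g,th): return g+rot(np.array(loc)-G,th)
def cur_base():
    o=get_obs(); R=Ro.from_euler('z',YB).as_matrix()
    return R.T@(o['position']-[0,0,.164]-np.append(B,0))*1e3
def move(t,dyaw=0):
    o=get_obs(); Rt=Ro.from_quat(o['tool_rot']).as_matrix(); ya=np.arctan2(-Rt[0,1],Rt[1,1])
    return (Rt.T@(t-o['position'])).round(4), "turn",round(-(YB+dyaw-ya),4)
E
python3 - <<'E'
from plan import *
th=np.radians(12.7)
for n,x,z in(("A above",60,110),("B low",66,47.5),("C in",79,46)):
    t,g=tcp_for((80,0,.5),(x,0,z),th)
    print(n,t.round(4),"g",g.round(1),"strike low",at((-81,0,16),g,th).round(1),"strike top",at((-81,0,24),g,th).round(1),"foot",at((68.5,0,0),g,th).round(1),"cleat top",at((80,0,5),g,th).round(1),"frontfoot",at((-68.5,0,0),g,th).round(1))
    print(move(t,np.radians(-.5)))
E
```

```text
A above [0.515  0.2262 0.3506] g [-63.7  -0.9 186.6] strike low [-93.7   0.  160.5] strike top [-91.9   0.  168.3] foot [ 48.7   0.  112. ] cleat top [ 61.    0.  114.4] frontfoot [-85.    0.  142.2]
(array([ 0.1196,  0.3799, -0.0902]), 'turn', np.float64(-0.627))
B low [0.5206 0.2282 0.2881] g [-57.7  -0.9 124.1] strike low [-87.7   0.   98. ] strike top [-85.9   0.  105.8] foot [54.7  0.  49.5] cleat top [67.   0.  51.9] frontfoot [-79.    0.   79.7]
(array([ 0.1147,  0.3835, -0.0277]), 'turn', np.float64(-0.627))
C in [0.5329 0.2324 0.2866] g [-44.7  -0.9 122.6] strike low [-74.7   0.   96.5] strike top [-72.9   0.  104.3] foot [67.7  0.  48. ] cleat top [80.   0.  50.4] frontfoot [-66.    0.   78.2]
(array([ 0.1042,  0.3912, -0.0262]), 'turn', np.float64(-0.627))
```

Emit:
{"api": "servo_tool", "payload": {
  "steps": [0.06, 0, 0, -0.02, 0, 0.06, 0, 0, -0.05, 0, 0.06, 0, 0, -0.08, 0, 0.06, 0.002, 0.008, -0.09, -0.02, 0.06, 0.008, 0.026, -0.09, -0.05, 0.06, 0.017, 0.053, -0.09, -0.1, 0.06, 0.026, 0.084, -0.09, -0.15, 0.06, 0.036, 0.115, -0.09, -0.2, 0.06, 0.046, 0.146, -0.09, -0.25, 0.06, 0.055, 0.173, -0.09, -0.29, 0.06, 0.06, 0.19, -0.09, -0.31, 0.06, 0.06, 0.19, -0.09, -0.31]
}}

```text
time: 8.15
position: [0.515, 0.0287, 0.3493]
tool_rot: [-0.006, 1.0, 0.0, -0.001]
ft_force: [-0.4, 0.3, -5.1]
grip_width: 0.0686
```

```bash
python3 - <<'E'
from plan import *
th=np.radians(12.7)
t,g=tcp_for((80,0,.5),(60,0,110),th); print(move(t,np.radians(-.5)))
p=camera("wrist")["pixels"]; cv2.imwrite("pics/w6z.png",cv2.resize(p[225:305,250:400],None,fx=5,fy=5,interpolation=cv2.INTER_CUBIC))
E
```

```text
(array([-0.0023,  0.1975, -0.0012]), 'turn', np.float64(-0.314))
```

View pics/w6z.png

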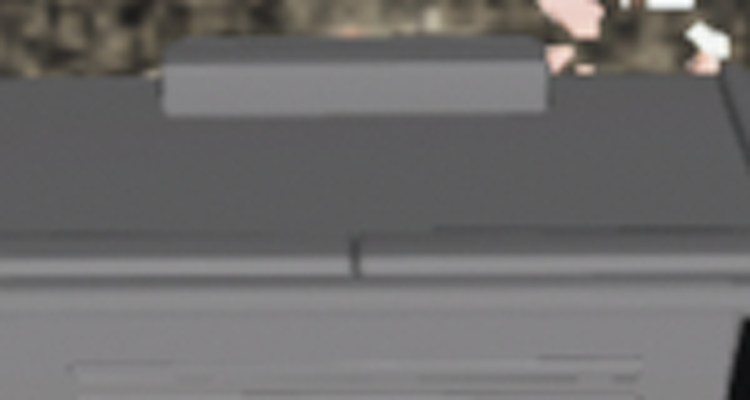

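There's no slip: the strike is still at rows 62/115 of the crop. Continuing to the point above the base tray.

Emit:
{"api": "servo_tool", "payload": {
  "steps": [0.06, 0, 0.008, 0, -0.02, 0.06, 0, 0.026, 0, -0.05, 0.06, -0.001, 0.053, 0, -0.1, 0.06, -0.001, 0.084, 0, -0.15, 0.06, -0.001, 0.115, 0, -0.2, 0.06, -0.002, 0.146, 0, -0.25, 0.06, -0.002, 0.173, 0, -0.29, 0.06, -0.002, 0.19, 0, -0.314, 0.06, -0.002, 0.1975, 0, -0.314, 0.06, -0.002, 0.1975, 0, -0.314]
}}

```text
time: 9.45
position: [0.5158, 0.2247, 0.3502]
tool_rot: [-0.161, 0.987, -0.0, -0.0]
ft_force: [0.1, -0.6, -4.7]
grip_width: 0.068
```

```bash
python3 - <<'E'
from plan import *
th=np.radians(12.7)
print(cur_base().round(1))
for x,z in((66,60),(66,48)):
    t,g=tcp_for((80,0,.5),(x,0,z),th); print(move(t,np.radians(-.5)))
p=camera("wrist")["pixels"]; cv2.imwrite("pics/w7.png",p)
s=camera("side")["pixels"]; cv2.imwrite("pics/s7.png",cv2.resize(s[240:400,210:370],None,fx=3.7,fy=3.7,interpolation=cv2.INTER_CUBIC))
s=camera("top")["pixels"]; cv2.imwrite("pics/t7.png",cv2.resize(s[180:330,130:310],None,fx=3.7,fy=3.7,interpolation=cv2.INTER_CUBIC))
E
```

```text
[-63.4  -2.6 186.2]
(array([-0.0057,  0.0018,  0.0496]), 'turn', np.float64(-0.0026))
(array([-0.0057,  0.0018,  0.0616]), 'turn', np.float64(-0.0026))
```

View pics/w7.png

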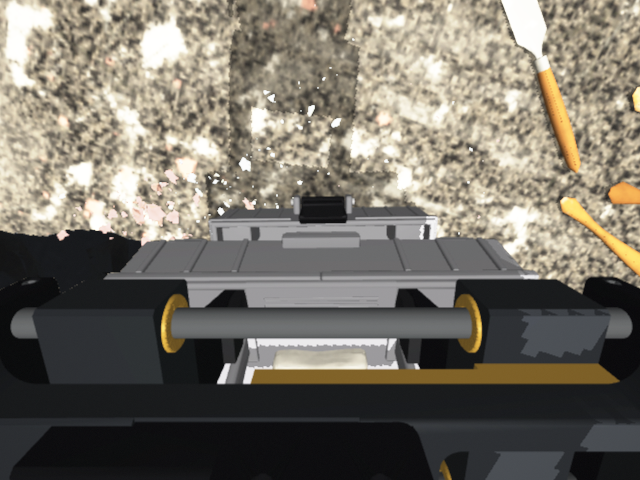

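View pics/s7.png

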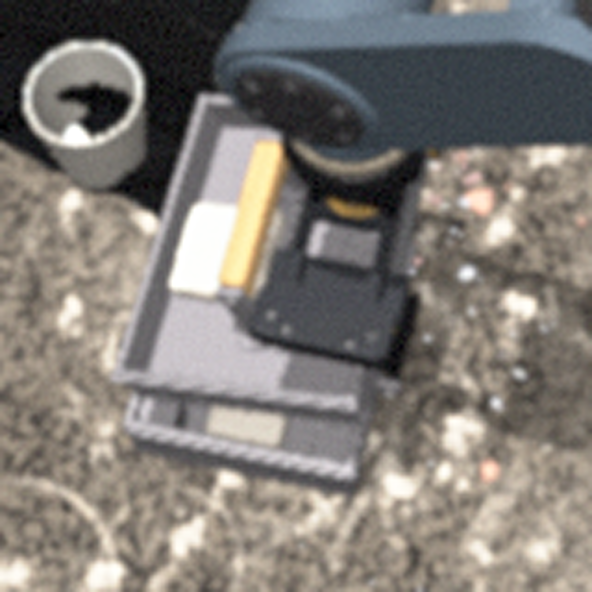

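View pics/t7.png

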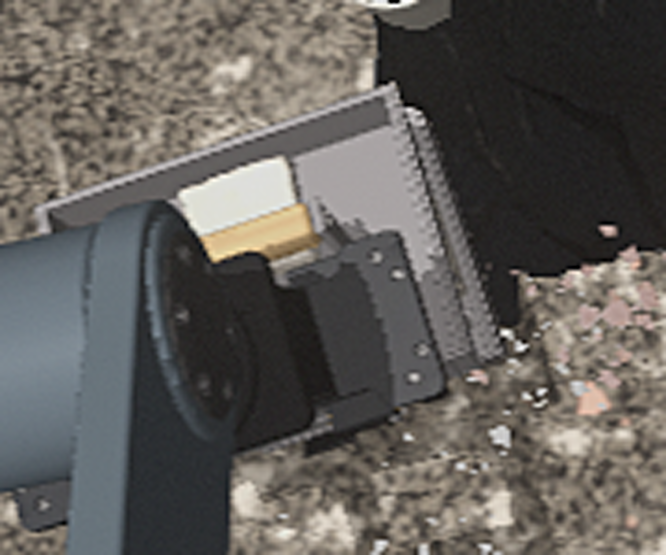

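Emit:
{"api": "servo_tool", "payload": {
  "steps": [0.06, -0.004, 0.001, 0.015, 0, 0.06, -0.0055, 0.0018, 0.03, -0.002, 0.06, -0.0055, 0.0018, 0.043, -0.002, 0.06, -0.0055, 0.0018, 0.05, -0.002, 0.06, -0.0055, 0.0018, 0.056, -0.002, 0.06, -0.0055, 0.0018, 0.06, -0.002, 0.06, -0.0055, 0.0018, 0.06, -0.002]
}}

```text
time: 10.48
position: [0.5207, 0.2281, 0.2903]
tool_rot: [-0.162, 0.987, -0.0, 0.0]
ft_force: [0.6, 0.5, -4.7]
grip_width: 0.0683
```

```bash
python3 - <<'E'
from plan import *
th=np.radians(12.7)
print(cur_base().round(1), get_obs()['ft_force'].round(1))
g=cur_base(); print("tip",at((80,0,.5),g,th).round(1),at((80,0,5),g,th).round(1))
t,gg=tcp_for((80,0,.5),(80,0,46.5),th); print(move(t,np.radians(-.5)))
p=camera("wrist")["pixels"]; cv2.imwrite("pics/w8.png",p)
s=camera("side")["pixels"]; cv2.imwrite("pics/s8.png",cv2.resize(s[240:400,210:370],None,fx=3.7,fy=3.7,interpolation=cv2.INTER_CUBIC))
s=camera("top")["pixels"]; cv2.imwrite("pics/t8.png",cv2.resize(s[180:330,130:310],None,fx=3.7,fy=3.7,interpolation=cv2.INTER_CUBIC))
E
```

```text
[-57.7  -1.  126.3] [ 0.6  0.5 -4.7]
tip [66.  -0.1 49.8] [67.  -0.1 54.1]
(array([-0.014 ,  0.0002,  0.0033]), 'turn', np.float64(-0.0008))
```

View pics/w8.png

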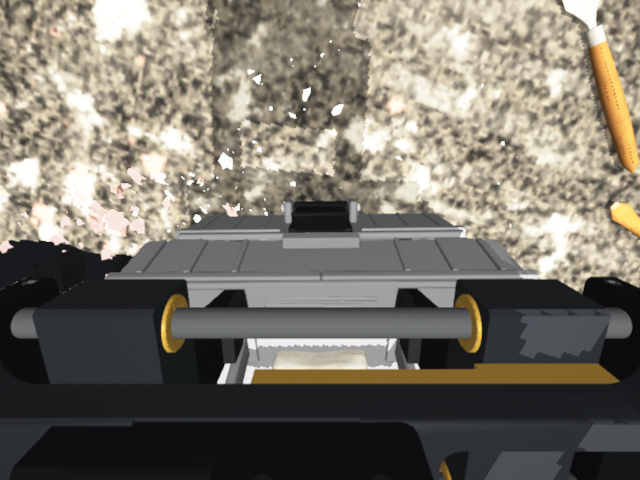

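View pics/s8.png

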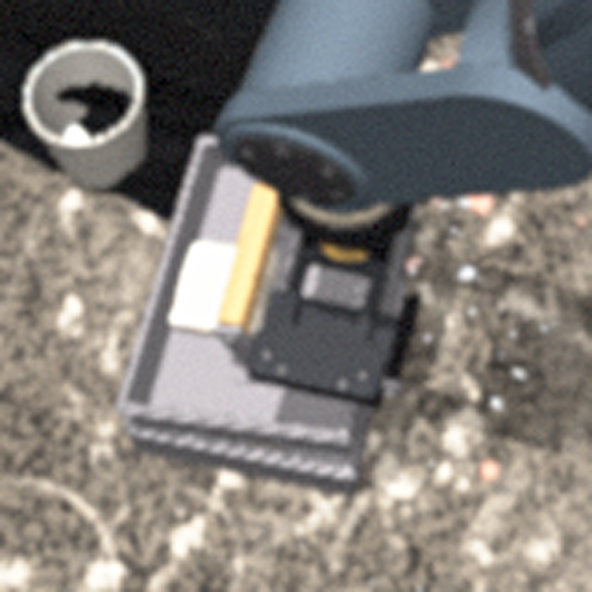

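View pics/t8.png

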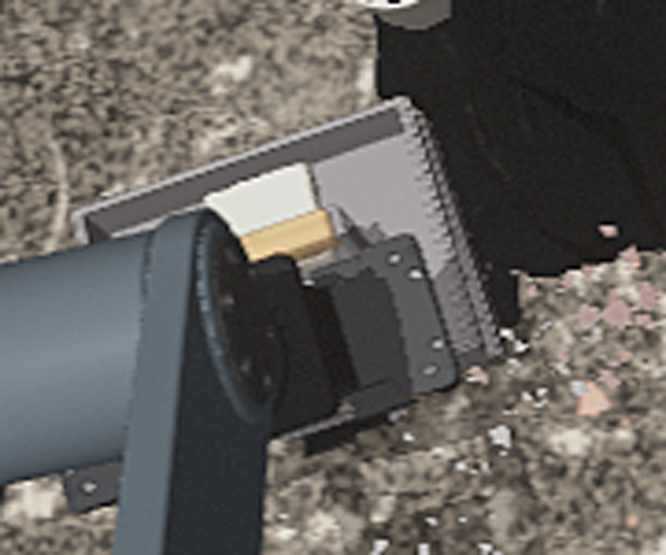

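Emit:
{"api": "servo_tool", "payload": {
  "steps": [0.06, 0, 0, 0.001, 0, 0.06, 0, 0, 0.002, 0, 0.06, 0, 0, 0.003, 0, 0.06, 0, 0, 0.003, 0]
}}

```text
time: 11.12
position: [0.5203, 0.228, 0.2873]
tool_rot: [-0.162, 0.987, -0.0, -0.0]
ft_force: [-1.0, -0.3, -1.9]
grip_width: 0.0687
```

```bash
python3 - <<'E'
from plan import *
print(cur_base().round(1), get_obs()['ft_force'].round(1), get_obs()['moment'].round(3))
E
```

```text
[-58.   -0.9 123.3] [-1.  -0.3 -1.9] [-0.122  0.346 -0.053]
```

Emit:
{"api": "servo_tool", "payload": {
  "steps": [0.06, 0, 0, -0.0008, 0, 0.06, -0.0015, 0, -0.0008, 0, 0.06, -0.003, 0, -0.0008, 0, 0.06, -0.0045, 0, -0.0008, 0, 0.06, -0.006, 0, -0.0008, 0, 0.06, -0.006, 0, -0.0008, 0]
}}

```text
time: 11.88
position: [0.5265, 0.23, 0.288]
tool_rot: [-0.162, 0.987, 0.0, 0.0]
ft_force: [-1.2, 0.4, -3.1]
grip_width: 0.0685
```

```bash
python3 - <<'E'
from plan import *
g=cur_base();print(g.round(1), get_obs()['ft_force'].round(1), get_obs()['moment'].round(3), at((80,0,.5),g,np.radians(12.7)).round(1))
p=camera("wrist")["pixels"]; cv2.imwrite("pics/w9.png",p[180:310,100:540])
E
```

```text
[-51.6  -1.  124. ] [-1.2  0.4 -3.1] [-0.04   0.292 -0.051] [72.1 -0.1 47.5]
```

View pics/w9.png

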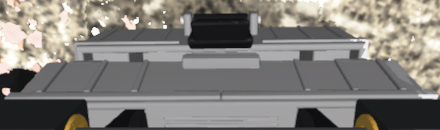

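Emit:
{"api": "servo_tool", "payload": {
  "steps": [0.06, -0.0015, 0, 0, 0, 0.06, -0.003, 0, 0, 0, 0.06, -0.0045, 0, 0, 0, 0.06, -0.0045, 0, 0, 0]
}}

```text
time: 12.42
position: [0.5308, 0.2315, 0.2881]
tool_rot: [-0.162, 0.987, 0.0, 0.0]
ft_force: [0.4, 0.5, -2.4]
grip_width: 0.0681
```

```bash
python3 - <<'E'
from plan import *
g=cur_base();print(g.round(1), get_obs()['ft_force'].round(1), get_obs()['moment'].round(3), at((80,0,.5),g,np.radians(12.7)).round(1))
p=camera("wrist")["pixels"]; cv2.imwrite("pics/w10.png",p[180:310,100:540])
s=camera("top")["pixels"]; cv2.imwrite("pics/t10.png",cv2.resize(s[180:330,130:310],None,fx=3.7,fy=3.7,interpolation=cv2.INTER_CUBIC))
E
```

```text
[-47.   -1.1 124.1] [ 0.4  0.5 -2.4] [-0.088  0.218 -0.086] [76.7 -0.2 47.5]
```

View pics/w10.png

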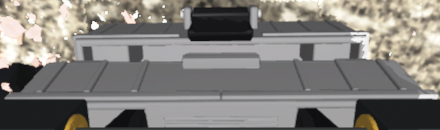

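View pics/t10.png

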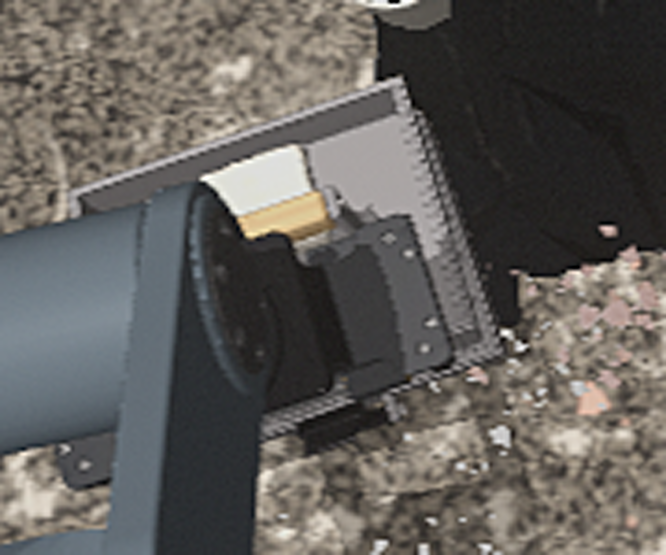

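Emit:
{"api": "servo_tool", "payload": {
  "steps": [0.06, -0.001, 0, 0, 0, 0.06, -0.002, 0, 0, 0, 0.06, -0.003, 0, 0, 0, 0.06, -0.003, 0, 0, 0]
}}

```text
time: 13.02
position: [0.533, 0.2321, 0.2879]
tool_rot: [-0.162, 0.987, -0.0, -0.001]
ft_force: [-2.4, -2.3, -1.2]
grip_width: 0.0685
```

```bash
python3 - <<'E'
from plan import *
g=cur_base();print(g.round(1), get_obs()['ft_force'].round(1), get_obs()['moment'].round(3), at((80,0,.5),g,np.radians(12.7)).round(1))
E
```

```text
[-44.8  -1.2 123.9] [-2.4 -2.3 -1.2] [-0.362  0.485  0.051] [78.9 -0.3 47.4]
```

Contact at about 3 N with the cleat tips near x=79 mm in the base frame means the feet are against the rear wall. I'll lighten the grip so the tray can pivot and swing the front down towards the catch.

Emit:
{"api": "servo_tool", "payload": {
  "steps": [0.06, 0, 0, 0.001, 0, 0.06, 0, 0, 0.003, 0, 0.06, 0.001, 0, 0.0055, 0, 0.06, 0.0015, 0, 0.008, 0, 0.06, 0.003, 0, 0.0105, 0, 0.06, 0.004, 0, 0.0125, 0, 0.06, 0.0045, 0, 0.0135, 0, 0.06, 0.0045, 0, 0.0135, 0],
  "force": 10
}}

```text
time: 14.02
position: [0.528, 0.2304, 0.2743]
tool_rot: [-0.162, 0.987, -0.0, -0.002]
ft_force: [-5.6, -2.9, -0.2]
grip_width: 0.07
```

```bash
python3 - <<'E'
from plan import *
g=cur_base();print(g.round(1), get_obs()['ft_force'].round(1), get_obs()['moment'].round(3))
p=camera("wrist")["pixels"]; cv2.imwrite("pics/w11.png",p)
s=camera("side")["pixels"]; cv2.imwrite("pics/s11.png",cv2.resize(s[240:400,210:370],None,fx=3.7,fy=3.7,interpolation=cv2.INTER_CUBIC))
s=camera("top")["pixels"]; cv2.imwrite("pics/t11.png",cv2.resize(s[180:330,130:310],None,fx=3.7,fy=3.7,interpolation=cv2.INTER_CUBIC))
E
```

```text
[-50.   -1.2 110.3] [-5.6 -2.9 -0.2] [-0.536  0.795  0.037]
```

View pics/w11.png

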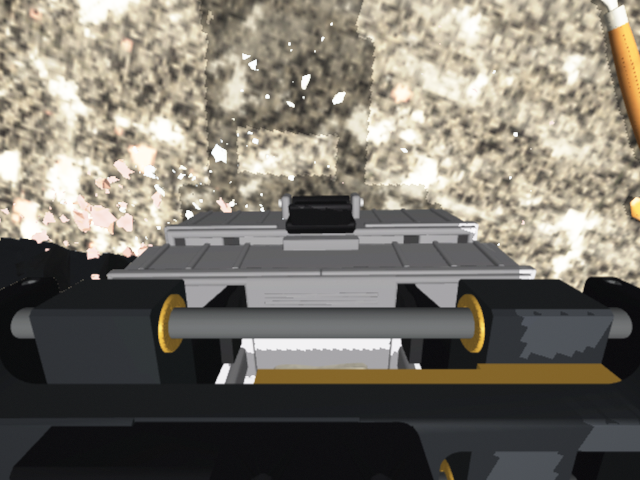

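View pics/s11.png

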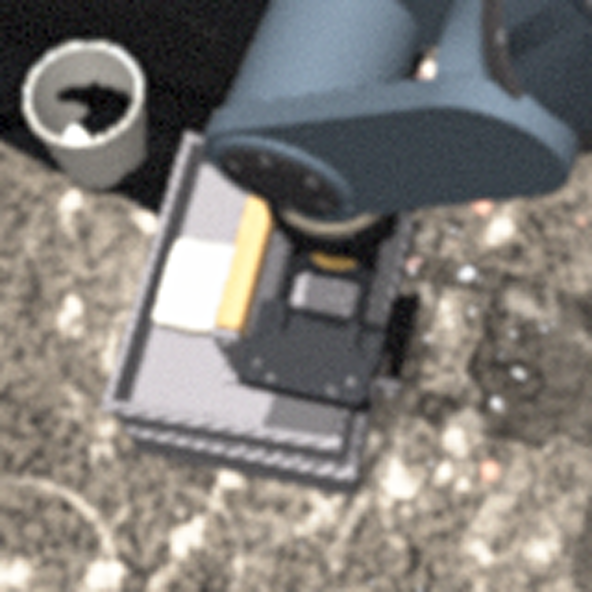

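View pics/t11.png

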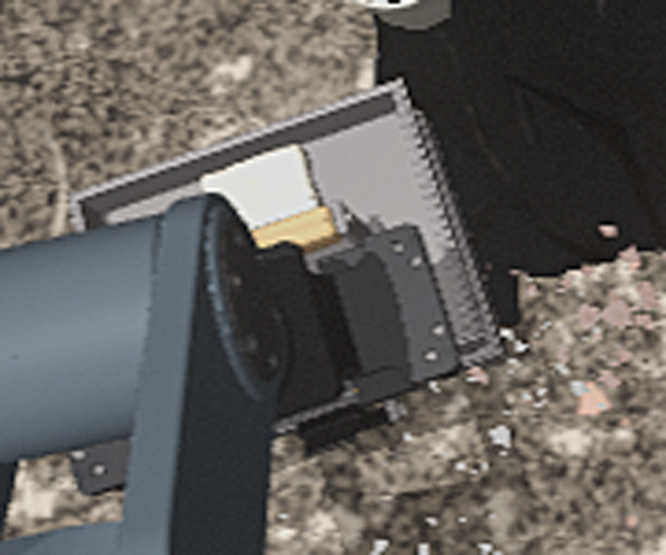

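Emit:
{"api": "servo_tool", "payload": {
  "steps": [0.06, 0.0015, 0, 0.0015, 0, 0.06, 0.003, 0, 0.003, 0, 0.06, 0.0035, 0, 0.0045, 0, 0.06, 0.0035, 0, 0.0045, 0]
}}

```text
time: 14.68
position: [0.526, 0.2298, 0.2706]
tool_rot: [-0.162, 0.987, -0.0, 0.0]
ft_force: [-3.9, -3.2, 3.4]
grip_width: 0.0695
```

```bash
python3 - <<'E'
from plan import *
g=cur_base();print(g.round(1), get_obs()['ft_force'].round(1), get_obs()['moment'].round(3))
p=camera("wrist")["pixels"]; cv2.imwrite("pics/w12.png",cv2.resize(p[185:305,150:490],None,fx=2.3,fy=2.3))
E
```

```text
[-52.1  -1.1 106.6] [-3.9 -3.2  3.4] [-0.259  0.549  0.108]
```

View pics/w12.png

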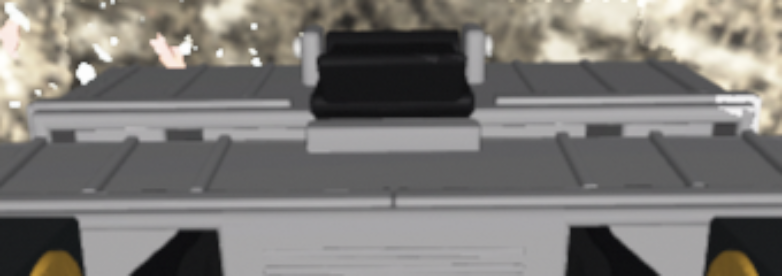

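Emit:
{"api": "servo_tool", "payload": {
  "steps": [0.087, 0.001, 0, 0, 0, 0.087, 0.001, 0, 0, 0, 0.087, 0.001, 0, 0, 0, 0.087, 0.001, 0, -0.015, 0, 0.087, 0.001, 0, -0.04, 0, 0.0, 0.003, 0, -0.055, 0, 0.0, 0.005, 0.001, -0.055, 0, 0.0, 0.005, 0.001, -0.055, 0, 0.0, 0.005, 0.001, -0.055, 0, 0.0, 0.005, 0.001, -0.055, 0],
  "force": 20
}}

```text
time: 15.98
position: [0.5206, 0.2291, 0.3244]
tool_rot: [-0.162, 0.987, -0.0, -0.001]
ft_force: [-0.2, -0.4, 0.7]
grip_width: 0.045
```

```bash
python3 - <<'E'
from plan import *
o=get_obs(); g=cur_base();print(g.round(1), o['ft_force'].round(1), o['moment'].round(3),o['grip_width'],o['time'])
p=camera("wrist")["pixels"]; cv2.imwrite("pics/w13.png",p)
s=camera("side")["pixels"]; cv2.imwrite("pics/s13.png",cv2.resize(s[240:400,210:370],None,fx=3.7,fy=3.7,interpolation=cv2.INTER_CUBIC))
s=camera("top")["pixels"]; cv2.imwrite("pics/t13.png",cv2.resize(s[180:330,130:310],None,fx=3.7,fy=3.7,interpolation=cv2.INTER_CUBIC))
E
```

```text
[-57.4   0.  160.4] [-0.2 -0.4  0.7] [ 0.109  0.007 -0.008] 0.044969752861002105 15.975
```

View pics/w13.png

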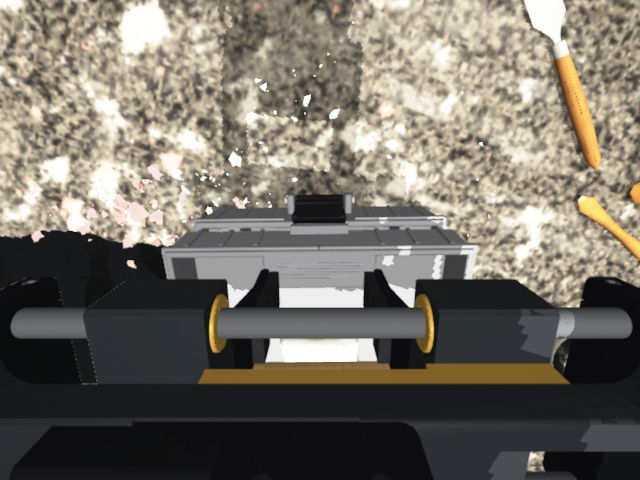

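View pics/s13.png

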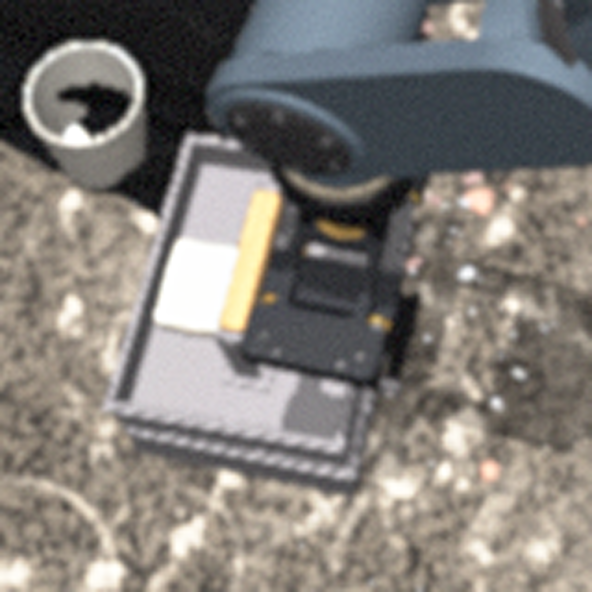

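View pics/t13.png

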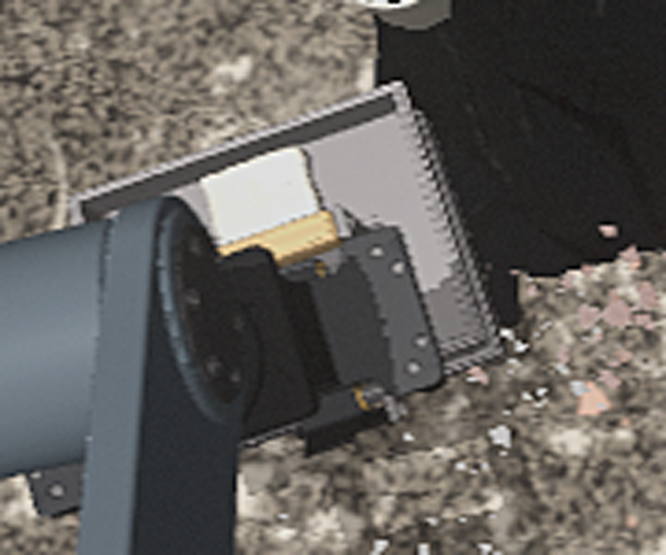

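Emit:
{"api": "servo_tool", "payload": {
  "steps": [0.0, 0, 0, -0.04, 0, 0.0, -0.03, 0, -0.08, 0, 0.0, -0.08, 0, -0.08, 0, 0.0, -0.118, 0, -0.08, 0, 0.0, -0.118, 0, -0.08, 0, 0.0, -0.118, 0, -0.08, 0]
}}

```text
time: 16.88
position: [0.6318, 0.2667, 0.4042]
tool_rot: [-0.162, 0.987, -0.0, -0.001]
ft_force: [0.3, 0.6, 0.3]
grip_width: 0.0004
```

```bash
python3 - <<'E'
from plan import *
o=get_obs(); g=cur_base();print(g.round(1), o['grip_width'],o['time'])
c=camera("wrist"); np.save("w14.npy",c,allow_pickle=True); p=c["pixels"]; cv2.imwrite("pics/w14.png",p); cv2.imwrite("pics/w14z.png",cv2.resize(p[30:260,190:455],None,fx=3,fy=2.6)); 
cv2.imwrite("pics/w14z.png",cv2.resize(p[40:240,190:450],None,fx=3,fy=3,interpolation=cv2.INTER_CUBIC))
E
```

```text
[ 59.9  -1.  240.2] 0.0003986718032244676 16.875
```

View pics/w14.png

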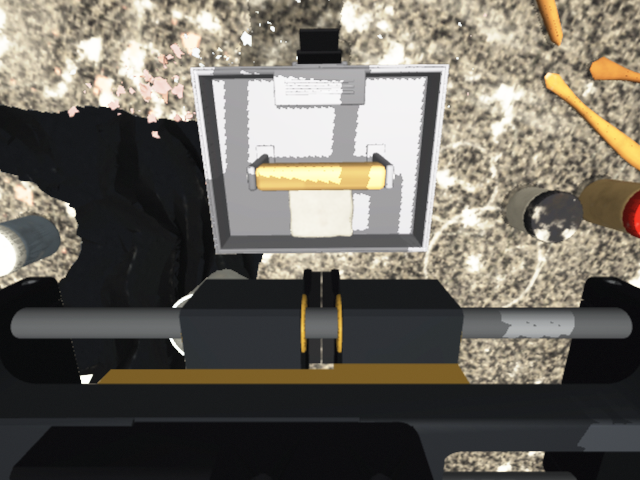

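View pics/w14z.png

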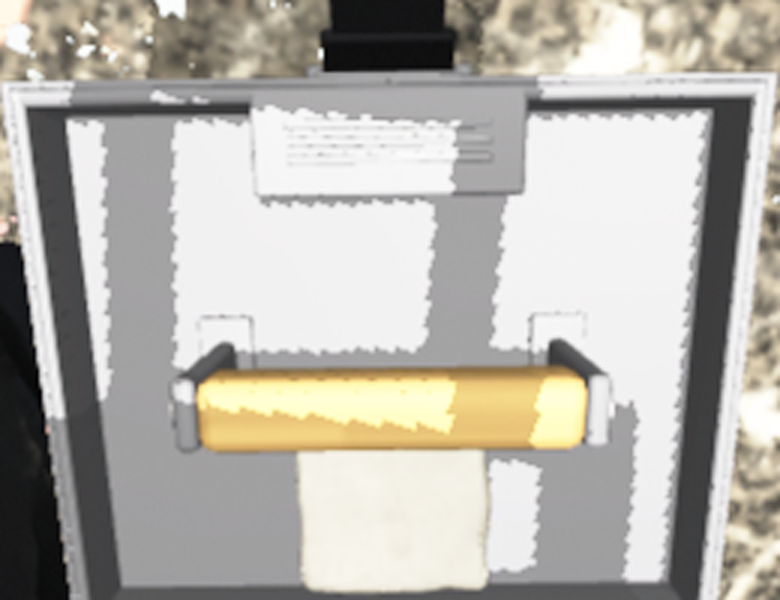

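```bash
cat > pose.py <<'E'
from plan import *
def carry_pose(c,P):
    g=cv2.cvtColor(c["pixels"],cv2.COLOR_BGR2GRAY).astype(np.float32)
    E=edgefit(g,P); print(E.round(1).tolist())
    f,cx,cy=K(c); M=np.array([[71,91,53],[71,-91,53],[-71,-91,53],[-71,91,53]],float)
    ok,rv,tv=cv2.solvePnP(M,E,np.array([[f,0,cx],[0,f,cy],[0,0,1.]]),None,flags=cv2.SOLVEPNP_IPPE)
    rv,tv=cv2.solvePnPRefineLM(M,E,np.array([[f,0,cx],[0,f,cy],[0,0,1.]]),None,rv,tv)
    D=np.diag([1,-1,-1.]); T=np.array(c["T"]); Rw=T[:3,:3]@D@cv2.Rodrigues(rv)[0]; tw=T[:3,:3]@D@tv.ravel()/1e3+T[:3,3]
    RB=Ro.from_euler('z',YB).as_matrix(); Rr=RB.T@Rw; tr=RB.T@(tw-np.append(B,0))*1e3
    print("rot vec deg (base frame)",np.degrees(Ro.from_matrix(Rr).as_rotvec()).round(2),"origin",tr.round(1))
    for n,p in(("cleatL",(80,77,2.75)),("cleatR",(80,-77,2.75)),("rearfoot",(68.5,0,0)),("frontfoot",(-68.5,0,0)),("strike low",(-81,0,16)),("thumb",(-62,0,53)),("rimRL",(71,91,53)),("rimRR",(71,-91,53)),("rimFR",(-71,-91,53)),("rimFL",(-71,91,53))):
        print(n,(Rr@np.array(p)+tr).round(1).tolist(),end="; ")
    print()
E
python3 - <<'E'
from pose import *
c=np.load("w14.npy",allow_pickle=True).item()
carry_pose(c,[(427,247),(218,248),(199,75.5),(441.5,72.5)])
# reference: same method on the bench picture
import plan
c=np.load("w2.npy",allow_pickle=True).item()
carry_pose(c,[(407.6,229.2),(231.5,227.6),(221.8,77.3),(420.3,79)])
E
```

```text
side 0 53 rms 0.109544516
side 1 60 rms 0.094868325
side 2 32 rms 0.17320508
side 3 59 rms 0.17029387
[[422.2, 246.4], [220.3, 248.5], [197.9, 74.7], [440.6, 71.5]]
rot vec deg (base frame) [0.07 5.05 0.03] origin [ 0.8  0.1 52.9]
cleatL [80.7, 77.2, 48.7]; cleatR [80.7, -76.8, 48.5]; rearfoot [69.0, 0.2, 46.8]; frontfoot [-67.5, 0.1, 58.9]; strike low [-78.5, 0.1, 75.9]; thumb [-56.3, 0.1, 111.1]; rimRL [76.1, 91.1, 99.5]; rimRR [76.2, -90.9, 99.3]; rimFR [-65.3, -91.0, 111.8]; rimFL [-65.3, 91.0, 112.0]; 
side 0 60 rms 0.104880884
side 1 60 rms 0.109544516
side 2 33 rms 0.14491376
side 3 58 rms 0.122474484
[[407.7, 229.2], [231.5, 227.7], [221.8, 77.4], [420.3, 79.0]]
rot vec deg (base frame) [  0.11  -0.42 -36.27] origin [-1.552e+02 -4.027e+02  4.000e-01]
cleatL [-45.2, -388.0, 4.0]; cleatR [-136.3, -512.1, 3.4]; rearfoot [-100.0, -443.3, 0.9]; frontfoot [-210.5, -362.2, -0.0]; strike low [-220.7, -354.8, 15.9]; thumb [-205.6, -366.0, 53.0]; rimRL [-44.6, -371.3, 54.2]; rimRR [-152.2, -518.1, 53.5]; rimFR [-266.7, -434.1, 52.6]; rimFL [-159.0, -287.3, 53.3];
```

The cleats are in the windows: x≈80.7, z≈48.6, yaw 0.03°, tilt 5°, with the strike resting on the ramp. Next I'll press on the thumb rest with closed fingertips.

Emit:
{"api": "servo_tool", "payload": {
  "steps": [0.0, 0.05, 0.001, 0, 0, 0.0, 0.1, 0.001, 0.0, 0, 0.0, 0.119, 0.001, 0.03, 0, 0.0, 0.119, 0.001, 0.07, 0, 0.0, 0.119, 0.001, 0.095, 0, 0.0, 0.119, 0.001, 0.104, 0, 0.0, 0.119, 0.001, 0.107, 0, 0.0, 0.119, 0.001, 0.109, 0, 0.0, 0.119, 0.001, 0.109, 0],
  "force": 20
}}

```text
time: 18.05
position: [0.5197, 0.2298, 0.2968]
tool_rot: [-0.162, 0.987, 0.0, 0.001]
ft_force: [0.1, -0.7, 0.3]
grip_width: 0.0008
```

```bash
python3 - <<'E'
from plan import *
o=get_obs(); g=cur_base();print(g.round(1),"tip z",g[2]-18.2, o['ft_force'].round(1),o['time'])
p=camera("wrist")["pixels"]; cv2.imwrite("pics/w15.png",cv2.resize(p[185:345,150:490],None,fx=2.3,fy=2.3))
E
```

```text
[-58.1   1.  132.8] tip z 114.61894691015208 [ 0.1 -0.7  0.3] 18.05
```

View pics/w15.png

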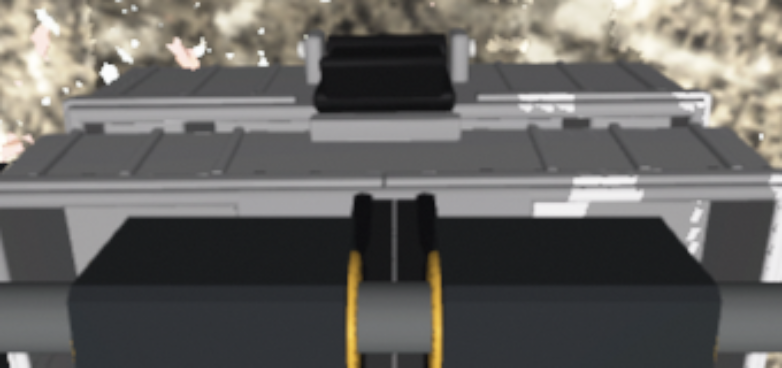

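Emit:
{"api": "servo_tool", "payload": {
  "steps": [0.0, 0.002, -0.001, 0.003, 0, 0.0, 0.002, -0.001, 0.005, 0, 0.0, 0.002, -0.001, 0.007, 0, 0.0, 0.002, -0.001, 0.009, 0, 0.0, 0.002, -0.001, 0.011, 0, 0.0, 0.002, -0.001, 0.012, 0]
}}

```text
time: 18.85
position: [0.5171, 0.228, 0.2838]
tool_rot: [-0.162, 0.987, -0.0, -0.001]
ft_force: [-3.2, 0.8, 4.0]
grip_width: 0.0003
```

Emit:
{"api": "servo_tool", "payload": {
  "steps": [0.0, 0, 0, 0.0015, 0, 0.0, 0, 0, 0.003, 0, 0.0, 0, 0, 0.0045, 0, 0.0, 0, 0, 0.006, 0]
}}

```text
time: 19.35
position: [0.5185, 0.2283, 0.2814]
tool_rot: [-0.162, 0.987, -0.0, 0.001]
ft_force: [-7.0, -2.4, 31.9]
grip_width: 0.0005
```

```bash
python3 - <<'E'
from plan import *
o=get_obs(); g=cur_base();print(g.round(1),"tip z",g[2]-18.2, o['ft_force'].round(1),o['time'])
p=camera("wrist")["pixels"]; cv2.imwrite("pics/w16.png",cv2.resize(p[185:345,150:490],None,fx=2.3,fy=2.3))
E
```

```text
[-5.960e+01 -1.000e-01  1.174e+02] tip z 99.2283929704675 [-7.  -2.4 31.9] 19.35
```

View pics/w16.png

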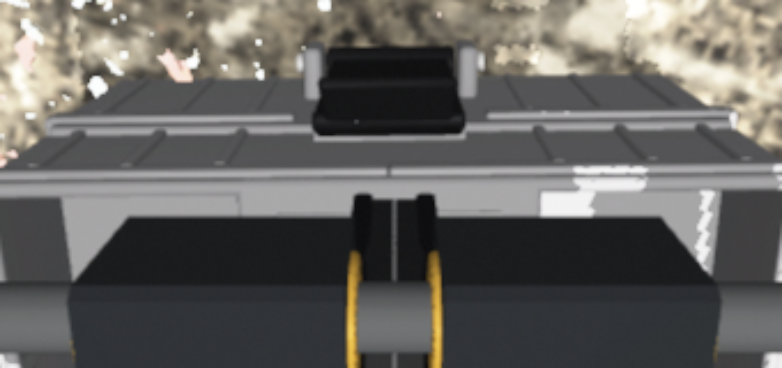

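The tip is at 99.2 mm, which is the seated height, with 32 N against the hard stop. The nose now covers the strike. I'll back off and check.

Emit:
{"api": "servo_tool", "payload": {
  "steps": [0.0, 0, 0, -0.005, 0, 0.0, 0, 0, -0.03, 0, 0.0, 0, 0, -0.08, 0, 0.0, -0.04, 0, -0.125, 0, 0.0, -0.09, 0, -0.125, 0, 0.0, -0.12, 0, -0.125, 0, 0.0, -0.12, 0, -0.125, 0, 0.0, -0.12, 0, -0.125, 0]
}}

```text
time: 20.4
position: [0.6308, 0.2663, 0.4019]
tool_rot: [-0.162, 0.987, -0.0, -0.001]
ft_force: [-0.0, 0.0, 0.3]
grip_width: 0.0003
```

```bash
python3 - <<'E'
from plan import *
o=get_obs(); g=cur_base();print(g.round(1), o['ft_force'].round(1),o['time'])
c=camera("wrist"); np.save("w17.npy",c,allow_pickle=True); p=c["pixels"]; cv2.imwrite("pics/w17.png",cv2.resize(p[10:260,180:470],None,fx=2.4,fy=2.4,interpolation=cv2.INTER_CUBIC))
E
```

```text
[ 58.9  -1.1 237.9] [-0.   0.   0.3] 20.4
```

View pics/w17.png

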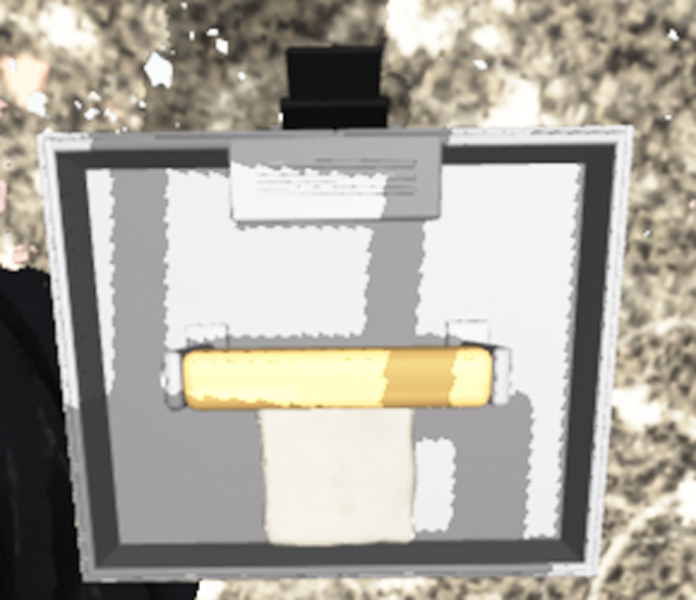

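```bash
python3 - <<'E'
from pose import *
c=np.load("w17.npy",allow_pickle=True).item()
z=lambda u,v:(u/2.4+180-.3,v/2.4+10-.3)
carry_pose(c,[z(583,563),z(90,567),z(57,150),z(617,145)])
for n in("side","top"):
    s=camera(n)["pixels"]; cv2.imwrite(f"pics/{n}18.png",s)
    a=s[250:390,220:360] if n=="side" else s[190:320,140:290]
    cv2.imwrite(f"pics/{n}18z.png",cv2.resize(a,None,fx=4,fy=4,interpolation=cv2.INTER_CUBIC))
E
```

```text
side 0 60 rms 0.104880884
side 1 60 rms 0.1
side 2 33 rms 0.08944272
side 3 56 rms 0.21679483
[[422.8, 244.3], [219.2, 246.3], [202.4, 72.3], [436.3, 69.3]]
rot vec deg (base frame) [ 0.13 -0.21 -0.02] origin [ 1.5  0.  46.3]
cleatL [81.5, 77.0, 49.5]; cleatR [81.4, -77.0, 49.2]; rearfoot [70.0, 0.0, 46.6]; frontfoot [-67.0, 0.1, 46.0]; strike low [-79.6, 0.0, 62.0]; thumb [-60.7, -0.0, 99.1]; rimRL [72.3, 90.9, 99.8]; rimRR [72.2, -91.1, 99.4]; rimFR [-69.8, -91.0, 98.8]; rimFL [-69.7, 91.0, 99.2];
```

View pics/side18z.png

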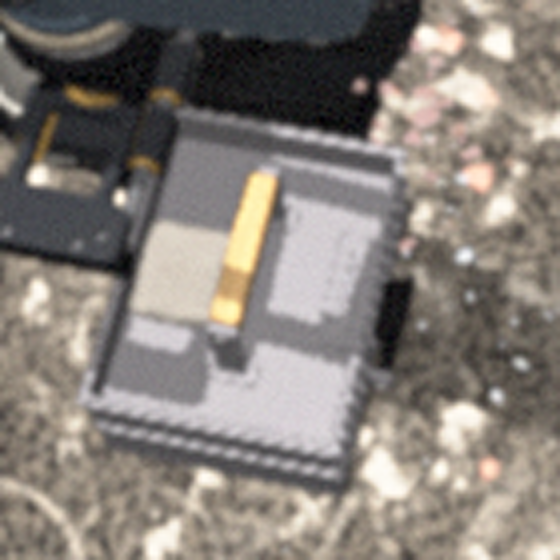

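View pics/top18.png

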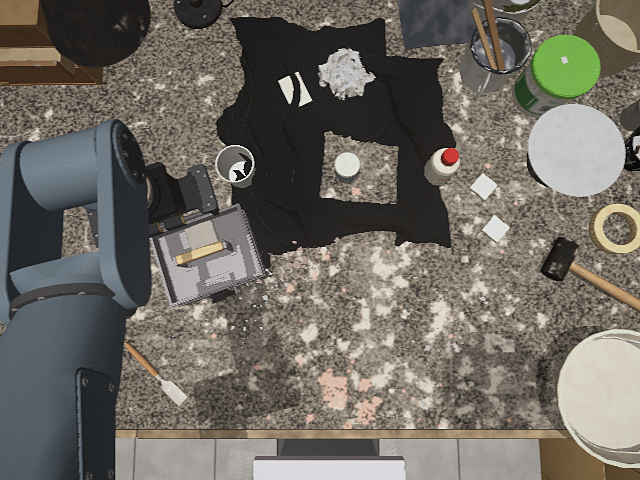

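```bash
python3 - <<'E'
from pose import *
RB=Ro.from_euler('z',YB).as_matrix()
for n in("w1","w14","w17"):
    c=np.load(n+".npy",allow_pickle=True).item(); g=c["pixels"]
    m=(g.max(2)<45).astype(np.uint8); m[110:]=0; m[:, :280]=0; m[:,360:]=0
    k,l,st,ce=cv2.connectedComponentsWithStats(m); i=1+st[1:,4].argmax(); x,y,w,h,a=st[i]
    ys,xs=np.where(l==i); top=[(x+w/2-.5,y)]; 
    print(n,st[i], "outer edge base mm at z97:",(RB.T@(ray(c,top,.097)[0]-np.append(B,0))*1e3).round(1), "bottom z71.5:",(RB.T@(ray(c,[(x+w/2-.5,y+h)],.0715)[0]-np.append(B,0))*1e3).round(1))
    t=g[20:90,270:370]; cv2.imwrite(f"pics/{n}c.png",cv2.resize(t,None,fx=3.9,fy=3.9,interpolation=cv2.INTER_CUBIC))
a=np.hstack([cv2.imread(f"pics/{n}c.png") for n in("w1","w17")]); cv2.imwrite("pics/catch.png",a)
E
```

```text
w1 [ 291   30   45   47 1756] outer edge base mm at z97: [-99.8   1.9  97. ] bottom z71.5: [-71.4  -0.8  71.5]
w14 [ 297   29   45   35 1360] outer edge base mm at z97: [-98.8   0.4  97. ] bottom z71.5: [-79.7  -0.   71.5]
w17 [ 297   29   45   35 1350] outer edge base mm at z97: [-99.1   0.3  97. ] bottom z71.5: [-80.2  -0.1  71.5]
```

View pics/catch.png

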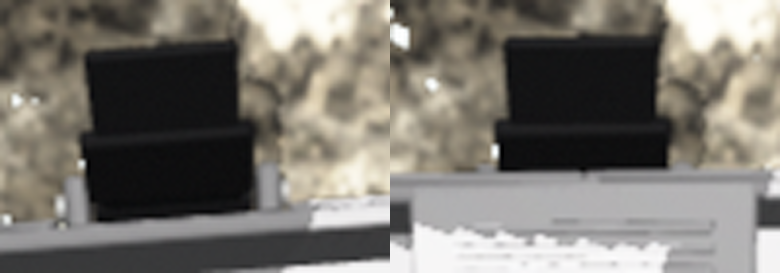

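```bash
python3 - <<'E'
from h import *
print(get_obs()['time'], hand_in())
E
```

```text
the job is handed in; nothing more can be done
20.55 None
```

The two trays are locked together as one stack, and I handed the job in at 20.6 s with the gripper clear of everything.

**What I did:** The tool cannot tilt, so I gripped the thumb rest by its two ends. I raised the front about 12.7° with the rear still on the bench, clamped it and carried the tray over. I slid the cleats into the rear windows until the feet touched, lowered the front onto the catch and let go. Then I pressed the thumb rest down with closed fingertips.

**Last checks:**
- **Seating:** the carry tray's origin measured 46.3 mm above the base tray's, against 46 nominal. Yaw was about 0° and tilt −0.2°, against a −0.4° reading by the same method when it lay flat on the bench. The fingertips bottomed at 99.2 mm (99 nominal) with 32 N.
- **Cleats:** both are in their windows, at y = ±77 mm and z ≈ 49 mm.
- **Catch:** its tab read x = −99.1 mm, against −99.8 mm at the start, so it is shut. In the close wrist view while pressing, the nose lay over the strike.
- **Cast and bystanders:** the flat cast is still in the rear half of the carry tray. The bottle, pot and beaker look unmoved in the top view.

**Less certain:**
- **Base tray movement:** I did not re-measure the base tray's rim after seating. The catch position and stack alignment suggest it moved less than about 1 mm.
- **Camera disagreement:** the first coarse base tray position from the top camera was 5 mm off in y from the wrist camera. I used the wrist camera for both trays.

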